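# Load the robotics-club kit carrier and send it to the hand-out notch

## Task

Push the empty kit carrier along its rail until it clicks into the loading notch, and there hang every parts caddy that is on the bench by its handle on the carrier's hooks, one to a hook, any caddy on any hook. When all are hanging, push the loaded carrier on until it clicks into the hand-out notch, and leave it seated there with all the caddies hanging upright and at rest. Leave the controller and the loose tyre where they are.

Things in the scene. Friction and masses are not known exactly. Their poses are not given: they have to be found in the camera images.
- caddy0: Carrying caddy with white and grey gears fixed in it; may be absent. Blue open tray 100 (own x) x 80 (y) x 45 high under a white strap handle: a flat upright bar 12 thick (x), 74 long (y), 98 to 140 above the underside, on two uprights 8 wide at y = +-33, so the opening under the bar is 58 wide and runs from 45 up to 98. Same either way round. 0.15 to 0.31 kg. Origin: centre of the underside, z up.
- caddy1: Carrying caddy with short grey beams fixed in it; may be absent. Blue open tray 100 (own x) x 80 (y) x 45 high under a white strap handle: a flat upright bar 12 thick (x), 74 long (y), 98 to 140 above the underside, on two uprights 8 wide at y = +-33, so the opening under the bar is 58 wide and runs from 45 up to 98. Same either way round. 0.15 to 0.31 kg. Origin: centre of the underside, z up.
- caddy2: Carrying caddy with two small wheels fixed in it; may be absent. Blue open tray 100 (own x) x 80 (y) x 45 high under a white strap handle: a flat upright bar 12 thick (x), 74 long (y), 98 to 140 above the underside, on two uprights 8 wide at y = +-33, so the opening under the bar is 58 wide and runs from 45 up to 98. Same either way round. 0.15 to 0.31 kg. Origin: centre of the underside, z up.
- caddy3: Carrying caddy with a black motor and a white block fixed in it; may be absent. Blue open tray 100 (own x) x 80 (y) x 45 high under a white strap handle: a flat upright bar 12 thick (x), 74 long (y), 98 to 140 above the underside, on two uprights 8 wide at y = +-33, so the opening under the bar is 58 wide and runs from 45 up to 98. Same either way round. 0.15 to 0.31 kg. Origin: centre of the underside, z up.
- eye0 (a point): Caddy 0: middle of the lower edge of its handle bar, 98 mm above the underside: the place that rests on a hook.
- eye1 (a point): Caddy 1: middle of the lower edge of its handle bar, 98 mm above the underside: the place that rests on a hook.
- eye2 (a point): Caddy 2: middle of the lower edge of its handle bar, 98 mm above the underside: the place that rests on a hook.
- eye3 (a point): Caddy 3: middle of the lower edge of its handle bar, 98 mm above the underside: the place that rests on a hook.
- hook0 (a point): Rightmost hook (seen from the robot): level steel rod 8 thick that sticks out towards the robot (-x). The point: top of the rod where a bar should rest, 133 above the bench. Rod from 105 behind it (upright) to 21 in front, then a tip turned up, foremost 37 in front, top 15 above the point; round collar, diameter 28, from 17 behind. Axes: x along the rod away from the robot, y along the rail to the left, z up. Hooks 105 apart.
- hook1 (a point): Second from right hook (seen from the robot): level steel rod 8 thick that sticks out towards the robot (-x). The point: top of the rod where a bar should rest, 133 above the bench. Rod from 105 behind it (upright) to 21 in front, then a tip turned up, foremost 37 in front, top 15 above the point; round collar, diameter 28, from 17 behind. Axes: x along the rod away from the robot, y along the rail to the left, z up. Hooks 105 apart.
- hook2 (a point): Third from right hook (seen from the robot): level steel rod 8 thick that sticks out towards the robot (-x). The point: top of the rod where a bar should rest, 133 above the bench. Rod from 105 behind it (upright) to 21 in front, then a tip turned up, foremost 37 in front, top 15 above the point; round collar, diameter 28, from 17 behind. Axes: x along the rod away from the robot, y along the rail to the left, z up. Hooks 105 apart.
- hook3 (a point): Leftmost hook (seen from the robot): level steel rod 8 thick that sticks out towards the robot (-x). The point: top of the rod where a bar should rest, 133 above the bench. Rod from 105 behind it (upright) to 21 in front, then a tip turned up, foremost 37 in front, top 15 above the point; round collar, diameter 28, from 17 behind. Axes: x along the rod away from the robot, y along the rail to the left, z up. Hooks 105 apart.
- carrier (a joint): Carrier's position on its rail, m, growing to the robot's left (rail +y), 0 to 0.235. Loading notch 0.110, hand-out notch 0.220: a spring ball seats it there within 1 mm, drawing in from about 5 mm; 4 to 6 N into or out of a notch, 1 to 2 N elsewhere. When seated, the steel pointer at the back of the carrier's middle stands at an index post behind the rail (right: loading, left: hand-out).
- push_post (a point): Centre of the top of the carrier's grey plastic push post, 165 above the bench: upright square bar 20 x 20 mm, clear to 105 below its top, at the right-hand end of the carrier (100 mm right of hook 0 along the rail, 20 behind it). Axes as for the hooks.
- rail: Aluminium slide rail 800 long along its own y, 50 wide, 35 high, fixed to the bench; the carrier on it has four hooks towards the robot. A caddy hung on one has its handle bar across the rod (caddy x along the rod, either way round) and its underside 35 above the bench. Origin: centre of the underside; y is the direction of travel.
- brick: Grey robot controller 100 x 70 x 30 high with a small screen, in front of the robot, bystander. Origin: centre of the underside.
- tyre: Black rubber tyre lying flat, diameter 76, 30 high, in front of the robot, bystander. Origin: centre of the underside.
Not all that is in view belongs to the job. What is shaped like the caddy2 but green or pink is not meant.

How it is judged:
By the outcome, as a careful person would: the job done as asked, in the order asked, and still so for the second after the job is handed in, with the robot touching nothing.
Of caddy0, caddy1, caddy2, caddy3 only 3 to 4 are there at a start; the rules pass over those that are not, and their reading is None.
At some moment in a run one of caddy0, caddy1, caddy2, caddy3 may be knocked a few centimetres aside while the robot is not near it.
Once in a run the grip may slacken for a moment while it holds something.
It also fails if it takes over 200 s, if anything falls off the work surface, if the arm or the gripper's body presses on something with over 40 N, if the wrist force passes 120 N, or if a joint passes its speed limit or range.

## Robot

A 6-joint arm with a two-finger parallel gripper is mounted at the origin on the work surface. World frame = base frame: x ahead of the robot, y to its left, z up, the work surface at z = 0. Lengths are in m, angles in rad, forces in N, time in s.
With the tool pointing down it reaches from about 0.25 to 0.8 m from the base axis. Payload 8.5 kg.
Tool frame: the origin (TCP) lies at the very end of the fingers, on their centre line; the grasp point (between the pads) lies 19 mm behind it; y points along the fingers, z is the direction in which the jaws open and shut, and the axes are right-handed (so a half turn about y gives the same grasp; the last joint's range is limited). The gripper opens to 85 mm and grips with 20 to 120 N. Pads are 22 mm wide; open, the fingers measure 114 mm over their backs; the gripper's body (76 mm by 85 mm) begins 54 mm behind the grasp point. The pads swing forward as they close: fully open they stand 13 mm farther back than shut.
Start: joints at [-1.157, 0.238, -0.013, 1.319, 0, 1.571], TCP at [0.211, -0.481, 0.231] pointing down, gripper open.
Joint ranges: [-2.66, 2.66], [-1.03, 1.9], [-1.14, 1.46], [-1.82, 2.27], [-1.45, 1.34], [-3.14, 3.14]. Speed limits (rad/s): [2.22, 2.22, 2.79, 3.14, 3.14, 3.14].

## Interface

Orientations are given as a unit quaternion [w, x, y, z].
In Python, from bench import status, eyes, sign_off, recognise, mark_of gives the robot as it stands.
- The arm moves only by the tool jog_arm, never from a script. Its arguments are lists of equal length, an entry for each row: "offset": the shift along the tool's x, y, z in m, a list of three; "delta_rot": the turn, a rotation vector about the tool's x, y, z in degrees, a list of three; "claw": the closure, from 0 (fully open) to 1 (shut). In form: {"offset": [[x, y, z], ...], "delta_rot": [[wx, wy, wz], ...], "claw": [claw, ...]}. A call has 1 to 12 rows; each row shifts and turns the pose as measured when the row begins, along the tool's axes as they then stand; what a row does not reach is not made up. A row lasts 1/12 s, in which the tool goes at most 41.7 mm and 7.16 degrees, less where a joint would pass 70% of its speed; a pose out of reach is approached as far as the arm can. A call is refused whole if a number of a shift passes 0.0417 or a number of a turn 7.16, either way. A call with a gripper value outside its range is refused whole. The fingers move at their own pace and stop on an object; "newtons" is the grip in N (left out, the last holds). Time passes only in rows, so rows that do not move let the fingers close. It gives the time, the measured TCP pose, the force and the opening at its end, in the units of the state.
- status.observe(): the state, without advancing time (a new reading comes with each control period).
- eyes.capture(name): name is "side" or "top" or "wrist"; returns a dict with "pixels" (480x640x3 uint8, blue, green, red), "z_map" (480x640 float32, m along the optical axis (not along the pixel's ray), 0 where there is no reading), "vertical_fov" (degrees; the focal length in pixels is half the picture's height over the tangent of half this angle, whatever the lens; pixels are square), "cx", "cy" (the principal point, pixels), "k1" (the pictures are not rectified: a ray, as slopes to the right and down, at radius r is drawn at 1 + k1 r^2 times it, then the intrinsics apply), "pose" (4x4, takes a point from camera to world coordinates). Camera axes: x right, y up, looking along -z (the intrinsics and any distortion apply to the point x, -y, -z); pixel columns grow to the right and rows downward; lengths in m; the calibration is good to about 2 mm. A picture is of the moment at which its call begins.
- sign_off(): hands the job in, once; it reports no verdict.
Trained networks look in the newest picture that a camera, given by its name, has taken for a name from the list of things; names that differ only in an ending like _2 or _b are one class to them, and where a whole thing is asked for, a point or a joint stands for the part that bears it (a point fixed in the world has none). Each returns a list of dicts, best first, with "p" (0 to 1); they miss things now and then, are a little off and sometimes report something else, mostly with a low value. They report only what shows in the picture. A call takes as long as a camera call. They do not tell look-alikes from the thing itself.
- recognise(name, camera): "xy" ([column, row] in pixels, amid what is visible of it).
- mark_of(name, camera): "xy" ([column, row] in pixels: a listed point, or the origin of a listed thing).
The state is a dict: "time": time; "joint_positions": joint angles; "qvel": joint speeds; "tau": joint torques, N m; "tool_pos": TCP position; "tool_rot": TCP orientation; "wrist_force": force on the tool from outside, world axes, zero at the start; "wrist_torque": the same for the moment, N m; "gripper_width": finger opening in m.
Only numpy, scipy, OpenCV 4.12 (cv2) and the standard library are available. Lean on these libraries where they do the work, as an engineer would, in place of code of your own. Each camera call takes 0.05 s, during which the arm holds its last target. There are 200 camera calls.

## Working session

There is one attempt and no reset: what is moved stays moved. The work goes in short steps, Python scripts to look and compute and a tool call to move; the robot and the scene stay as the last step left them, time stands still between calls to the robot, and variables do not carry over. Pictures are saved under pics/ and viewed, about 12 in all and at most 16, crops included, and the job is handed in when it is done.

Besides the shell and the picture viewer there is one more tool, called after "Request:" as name(argument=value, ...), one argument or row to a line, values as JSON. jog_arm: Moves the arm, as the interface text tells. Its arguments: {"type":"object","properties":{"offset":{"type":"array","items":{"type":"array","items":{"type":"number"}}},"delta_rot":{"type":"array","items":{"type":"array","items":{"type":"number"}}},"claw":{"type":"array","items":{"type":"number"}},"newtons":{"type":"number"}},"required":["offset","delta_rot","claw"]}

```bash
mkdir -p pics
cat > h.py <<'E'
import numpy as np, cv2
from bench import status, eyes, sign_off, recognise, mark_of
from scipy.spatial.transform import Rotation as R
def K(c):
    f=240/np.tan(np.radians(c["vertical_fov"])/2)
    return np.array([[f,0,c["cx"]],[0,f,c["cy"]],[0,0,1]]), np.array([c["k1"],0,0,0,0.])
def rays(c,uv):
    k,d=K(c); p=cv2.undistortPoints(np.array(uv,float).reshape(-1,1,2),k,d).reshape(-1,2)
    return np.c_[p[:,0],-p[:,1],-np.ones(len(p))]
def on_z(c,uv,z):
    r=rays(c,uv)@c["pose"][:3,:3].T; o=c["pose"][:3,3]
    return o+r*((z-o[2])/r[:,2])[:,None]
def cloud(c):
    v,u=np.mgrid[0:480,0:640]; uv=np.c_[u.ravel(),v.ravel()]
    z=c["z_map"].ravel(); P=rays(c,uv)*z[:,None]
    P=P@c["pose"][:3,:3].T+c["pose"][:3,3]; P[z==0]=np.nan
    return P.reshape(480,640,3)
def proj(c,P):
    k,d=K(c); q=(np.atleast_2d(P)-c["pose"][:3,3])@c["pose"][:3,:3]
    return cv2.projectPoints((q*[1,-1,-1]).reshape(-1,1,3),np.zeros(3),np.zeros(3),k,d)[0].reshape(-1,2)
def st():
    s=status.observe(); return s
E
python3 - <<'E'
from h import *
s=st(); print({k:np.round(v,3).tolist() for k,v in s.items()})
for n in("side","top"):
    c=eyes.capture(n); cv2.imwrite(f"pics/{n}0.png",c["pixels"]); P=cloud(c); np.save(f"{n}0.npy",P)
    print(n,np.round(c["pose"],3).tolist(),c["vertical_fov"])
    for t in["caddy0","caddy1","caddy2","caddy3","eye0","eye1","eye2","eye3","hook0","hook1","hook2","hook3","push_post","brick","tyre"]:
        m=mark_of(t,n)[:3]
        for q in m:
            u,v=np.clip(np.round(q["xy"]).astype(int),0,[639,479]); print(t,round(q["p"],2),np.round(q["xy"]),np.round(P[v,u],3))
E
```

```text
{'time': 0.0, 'joint_positions': [-1.157, 0.239, -0.014, 1.319, -0.0, 1.571], 'qvel': [-0.002, 0.0, -0.001, -0.002, -0.0, 0.002], 'tau': [0.002, -53.878, 34.644, 0.018, 0.0, -0.0], 'tool_pos': [0.211, -0.48, 0.231], 'tool_rot': [0.145, -0.145, 0.693, -0.692], 'wrist_force': [-0.111, -0.339, -0.235], 'wrist_torque': [-0.011, 0.006, -0.047], 'gripper_width': 0.085}
side [[-0.93, 0.197, -0.311, -0.025], [-0.368, -0.497, 0.786, 1.353], [0.0, 0.845, 0.535, 0.925], [0.0, 0.0, 0.0, 1.0]] 49.544609632896105
caddy0 0.88 [345. 314.] [0.345 0.302 0.029]
caddy0 0.81 [280. 373.] [0.408 0.573 0.036]
caddy0 0.76 [300. 332.] [0.437 0.396 0.011]
caddy1 0.88 [345. 314.] [0.345 0.302 0.029]
caddy1 0.81 [280. 373.] [0.408 0.573 0.036]
caddy1 0.76 [300. 332.] [0.437 0.396 0.011]
caddy2 0.88 [345. 314.] [0.345 0.302 0.029]
caddy2 0.81 [280. 373.] [0.408 0.573 0.036]
caddy2 0.76 [300. 332.] [0.437 0.396 0.011]
caddy3 0.88 [345. 314.] [0.345 0.302 0.029]
caddy3 0.81 [280. 373.] [0.408 0.573 0.036]
caddy3 0.76 [300. 332.] [0.437 0.396 0.011]
eye0 0.77 [410. 314.] [0.156 0.365 0.132]
eye0 0.76 [276. 344.] [0.
[... 2352 characters left out ...]
.9 [193. 241.] [0.435 0.545 0.13 ]
hook0 0.97 [334. 203.] [0.564 0.118 0.002]
hook0 0.93 [366. 202.] [0.546 0.025 0.132]
hook0 0.82 [435. 202.] [ 0.563 -0.211  0.004]
hook1 0.97 [334. 203.] [0.564 0.118 0.002]
hook1 0.93 [366. 202.] [0.546 0.025 0.132]
hook1 0.82 [435. 202.] [ 0.563 -0.211  0.004]
hook2 0.97 [334. 203.] [0.564 0.118 0.002]
hook2 0.93 [366. 202.] [0.546 0.025 0.132]
hook2 0.82 [435. 202.] [ 0.563 -0.211  0.004]
hook3 0.97 [334. 203.] [0.564 0.118 0.002]
hook3 0.93 [366. 202.] [0.546 0.025 0.132]
hook3 0.82 [435. 202.] [ 0.563 -0.211  0.004]
push_post 0.62 [473. 196.] [ 0.555 -0.289  0.165]
brick 0.82 [400. 256.] [ 0.387 -0.089  0.025]
tyre 0.72 [358. 256.] [0.39  0.043 0.006]
```

View pics/top0.png

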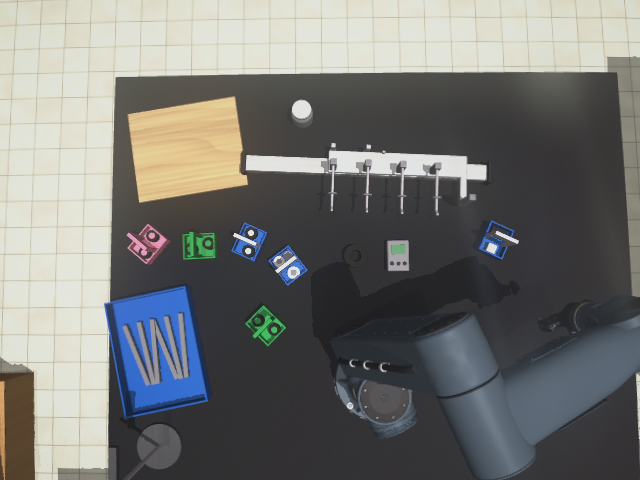

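View pics/side0.png

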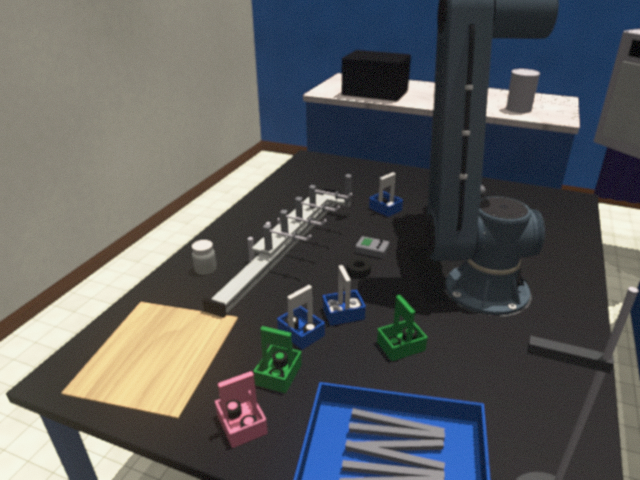

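Top view: blue caddies with wheels (249,240), with gears (288,264) and with motor and block (497,240). Look-alikes are green (200,245), green (265,325) and pink (147,243), and there is a big blue bin (157,350). The rail runs (245,163)–(487,172), with hooks around row 205 and the post at (473,196). The arm could still hide a fourth caddy.

```bash
cat >> h.py <<'E'
def caddies(n="top",c=None):
    c=c or eyes.capture(n); P=cloud(c); im=c["pixels"]; hsv=cv2.cvtColor(im,cv2.COLOR_BGR2HSV)
    m=((hsv[...,0]>100)&(hsv[...,0]<125)&(hsv[...,1]>150)&(P[...,2]<.2)&(P[...,2]>-.02)).astype(np.uint8)
    nl,L,S,C=cv2.connectedComponentsWithStats(cv2.morphologyEx(m,cv2.MORPH_CLOSE,np.ones((7,7))))
    out=[]
    for i in range(1,nl):
        if not 60<S[i,4]<3000: continue
        x,y=C[i]; q=np.nanmedian(P[L==i],0)
        D=np.linalg.norm(P[...,:2]-q[:2],axis=2)
        b=(D<.085)&(P[...,2]>.115)&(P[...,2]<.16)&(hsv[...,1]<90)
        B=P[b]
        if len(B)<8: out.append((C[i],q,None)); continue
        ctr,(w,h),_=cv2.minAreaRect((B[:,:2]*1000).astype(np.float32))
        d=np.linalg.svd(B[:,:2]-B[:,:2].mean(0),full_matrices=False)[2][0]
        out.append((C[i].round(),q.round(3),np.round(B[:,:2].mean(0),4),np.round(np.array(ctr)/1000,4),np.degrees(np.arctan2(d[1],d[0])).round(1),(round(w),round(h)),np.median(B[:,2]).round(3),len(B)))
    return out,c,P
E
python3 - <<'E'
from h import *
o,c,P=caddies()
for q in o: print(q)
z=P[...,2]; 
# rail/carrier
def fit(m,name):
    B=P[m]; u=B[:,:2].mean(0); d=np.linalg.svd(B[:,:2]-u)[2][0] if len(B)<4000 else np.linalg.svd((B[:,:2]-u)[::3],full_matrices=False)[2][0]
    print(name,len(B),u.round(4),np.degrees(np.arctan2(d[1],d[0])).round(2),B.min(0).round(3),B.max(0).round(3),np.median(B[:,2]).round(3))
roi=(P[...,0]>.45)&(P[...,0]<.75)&(P[...,1]>-.4)&(P[...,1]<.42)
for a,b in((.02,.045),(.045,.075),(.075,.115)): fit(roi&(z>a)&(z<b),(a,b))
m=(roi&(z>.115)&(z<.2)).astype(np.uint8)
nl,L,S,C=cv2.connectedComponentsWithStats(m)
for i in range(1,nl):
    if S[i,4]>5: fit(L==i,(C[i].round()))
g=c["pixels"]
a=cv2.resize(g[190:300,215:325],None,fx=3.6,fy=3.6,interpolation=cv2.INTER_CUBIC); b=cv2.resize(g[140:250,430:540],None,fx=3.6,fy=3.6,interpolation=cv2.INTER_CUBIC)
cv2.imwrite("pics/crop1.png",np.hstack([a,b]))
E
```

```text
(array([495., 242.]), array([ 0.429, -0.401,  0.02 ]), array([ 0.4342, -0.391 ]), array([ 0.4349, -0.3924]), np.float64(-114.9), (76, 14), np.float64(0.138), 145)
(array([249., 242.]), array([0.436, 0.391, 0.021]), array([0.4379, 0.3879]), array([0.4385, 0.3893]), np.float64(-114.5), (74, 12), np.float64(0.14), 107)
(array([289., 267.]), array([0.358, 0.264, 0.018]), array([0.3623, 0.2668]), array([0.3628, 0.2672]), np.float64(127.1), (13, 74), np.float64(0.139), 116)
(0.02, 0.045) 2212 [0.6525 0.1137] -92.74 [ 0.45  -0.399  0.02 ] [0.729 0.419 0.045] 0.035
(0.045, 0.075) 3107 [ 0.6712 -0.087 ] -93.27 [ 0.45  -0.397  0.045] [0.731 0.417 0.075] 0.06
(0.075, 0.115) 167 [ 0.6512 -0.0815] -114.28 [ 0.45  -0.362  0.075] [0.741 0.131 0.115] 0.087
[332. 180.] 191 [0.6123 0.1252] 177.07 [0.521 0.113 0.116] [0.68  0.139 0.153] 0.136
[367. 181.] 186 [0.6078 0.0206] 177.23 [0.513 0.009 0.117] [0.675 0.034 0.154] 0.136
[402. 183.] 205 [ 0.6023 -0.0842] 177.26 [ 0.509 -0.097  0.117] [ 0.667 -0.069  0.153] 0.135
[437. 184.] 213 [ 0.5977 -0.1892] 177.25 [ 0.502 -0.203  0.115] [ 0.664 -0.175  0.154] 0.135
[470. 198.] 89 [ 0.5517 -0.2823] -121.65 [ 0.543 -0.295  0.116] [ 0.564 -0.274  0.171] 0.16
[496. 231.] 8 [ 0.4522 -0.3618] 100.61 [ 0.45  -0.368  0.128] [ 0.454 -0.359  0.146] 0.137
[236. 234.] 14 [0.4524 0.4128] 80.86 [0.45  0.402 0.134] [0.456 0.42  0.143] 0.141
```

View pics/crop1.png

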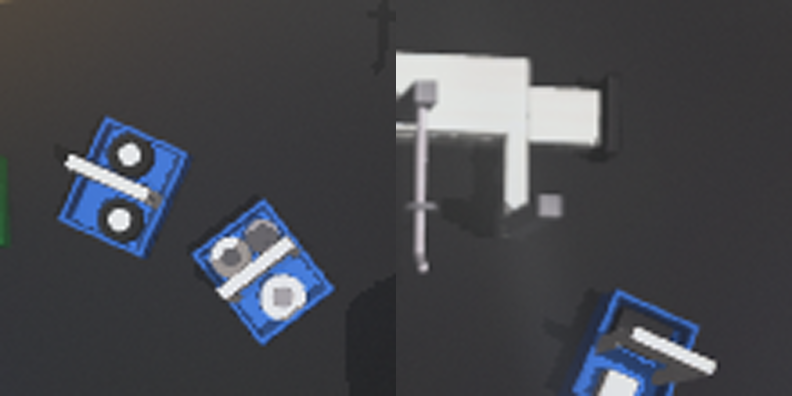

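The crops confirm three blue caddies: wheels (caddy2), gears (caddy0) and motor with white block (caddy3). Caddy1 isn't visible so far. I'll work out the move to the push post now and check the area the arm was hiding once it has moved.

```bash
cat >> h.py <<'E'
def go(p,jaw=None):
    s=st(); q=s["tool_rot"]; r=R.from_quat([q[1],q[2],q[3],q[0]]); M=r.as_matrix()
    d=M.T@(np.array(p)-s["tool_pos"])
    cur=np.degrees(np.arctan2(M[1,2],M[0,2]))
    # tilt fix: rotate so tool y -> -z world
    t=M.T@[0,0,-1.]; tilt=np.degrees(np.cross([0,1,0],t))
    print("t",round(s["time"],2),"pos",np.round(s["tool_pos"],4),"jaw",cur.round(2),"q",np.round(s["joint_positions"],2),"w",round(s["gripper_width"],4),"F",np.round(s["wrist_force"],1))
    print(" offset(tool) mm",(d*1000).round(1),"tilt fix",tilt.round(2))
    if jaw is not None:
        dy=(jaw-cur+90)%180-90; print(" turn about tool y (down => -world yaw):",round(-dy,2))
RY=np.array([.0475,.9989,0]); RX=np.array([.9989,-.0475,0])
E
python3 - <<'E'
from h import *
go([.5552,-.287,.231],87.3)
E
```

```text
t 1.65 pos [ 0.2111 -0.4807  0.2313] jaw -66.29 q [-1.16  0.24 -0.01  1.32  0.    1.57] w 0.0851 F [0.2 0.7 0.5]
 offset(tool) mm [-3.929e+02  3.000e-01 -3.900e+01] tilt fix [ 0.  0. -0.]
 turn about tool y (down => -world yaw): 26.41
```

Request:
jog_arm(
  offset=[
    [-0.0393, 0, -0.0039],
    [-0.0393, 0, -0.0039],
    [-0.0393, 0, -0.0039],
    [-0.0393, 0, -0.0039],
    [-0.0393, 0, -0.0039],
    [-0.0393, 0, -0.0039],
    [-0.0393, 0, -0.0039],
    [-0.0393, 0, -0.0039],
    [-0.0393, 0, -0.0039],
    [-0.0393, 0, -0.0039],
    [0, 0, 0],
  ],
  delta_rot=[
    [0, 0, 0],
    [0, 0, 0],
    [0, 0, 0],
    [0, 0, 0],
    [0, 0, 0],
    [0, 0, 0],
    [0, 0, 0],
    [0, 0, 0],
    [0, 0, 0],
    [0, 0, 0],
    [0, 0, 0],
  ],
  claw=[0.5, 0.5, 0.5, 0.5, 0.5, 0.5, 0.5, 0.5, 0.5, 0.5, 0.5],
  newtons=40,
)

```text
time: 2.57
tool_pos: [0.5697, -0.2813, 0.2304]
tool_rot: [-0.142, 0.141, -0.692, 0.694]
wrist_force: [-1.4, -0.0, -0.4]
gripper_width: 0.0425
```

Run:
```python
from h import *
go([.5552,-.287,.231],87.3)
```

```text
t 2.57 pos [ 0.5697 -0.2813  0.2304] jaw -66.88 q [-0.46  0.43  0.27  1.41 -0.    2.28] w 0.0425 F [-1.4 -0.  -0.4]
 offset(tool) mm [15.6 -0.7 -0.5] tilt fix [-0.17  0.   -0.04]
 turn about tool y (down => -world yaw): 25.82
```

Request:
jog_arm(
  offset=[
    [0.0155, 0, 0],
    [0, 0, 0],
    [0, 0, 0],
    [0, 0, 0],
    [0, 0, 0],
    [0, 0, 0],
  ],
  delta_rot=[
    [0, 0, 0],
    [0, 6.45, 0],
    [0, 6.45, 0],
    [0, 6.45, 0],
    [0, 6.45, 0],
    [0, 0, 0],
  ],
  claw=[0.5, 0.5, 0.5, 0.5, 0.5, 0.5],
)

```text
time: 3.07
tool_pos: [0.5529, -0.2869, 0.2285]
tool_rot: [0.022, -0.021, -0.706, 0.707]
wrist_force: [0.0, -0.0, 0.8]
gripper_width: 0.0431
```

Run:
```python
from h import *
c=eyes.capture("wrist"); P=cloud(c); z=P[...,2]
cv2.imwrite("pics/w1.png",c["pixels"])
m=((z>.155)&(z<.175)).astype(np.uint8); nl,L,S,C=cv2.connectedComponentsWithStats(m)
for i in range(1,nl):
    if S[i,4]>100: B=P[L==i]; r=cv2.minAreaRect((B[:,:2]*1000).astype(np.float32)); print(C[i],S[i,4],B.mean(0).round(4),r)
o,c,P=caddies()
for q in o: print(q)
cv2.imwrite("pics/top1.png",c["pixels"])
go([.5552,-.287,.231],87.3)
```

```text
[315.04293116 255.48482605] 1351 [ 0.5556 -0.2869  0.1643] ((554.2337646484375, -286.76641845703125), (19.960126876831055, 19.745317459106445), 87.02031707763672)
(array([249., 242.]), array([0.436, 0.392, 0.02 ]), array([0.4379, 0.388 ]), array([0.4388, 0.3895]), np.float64(-114.2), (75, 12), np.float64(0.139), 109)
(array([280., 256.]), array([0.399, 0.293, 0.039]), array([0.3763, 0.2872]), array([0.3802, 0.3129]), np.float64(-120.4), (145, 65), np.float64(0.14), 144)
(array([292., 272.]), array([0.342, 0.258, 0.015]), array([0.3625, 0.2665]), array([0.3631, 0.2672]), np.float64(126.8), (13, 73), np.float64(0.14), 113)
t 3.17 pos [ 0.5531 -0.2869  0.2286] jaw -93.02 q [-0.48  0.41  0.23  1.39 -0.    2.72] w 0.0423 F [-0.5 -0.6 -0.7]
 offset(tool) mm [-2.1 -2.5  0. ] tilt fix [-0.09  0.    0.09]
 turn about tool y (down => -world yaw): -0.32
```

View pics/w1.png

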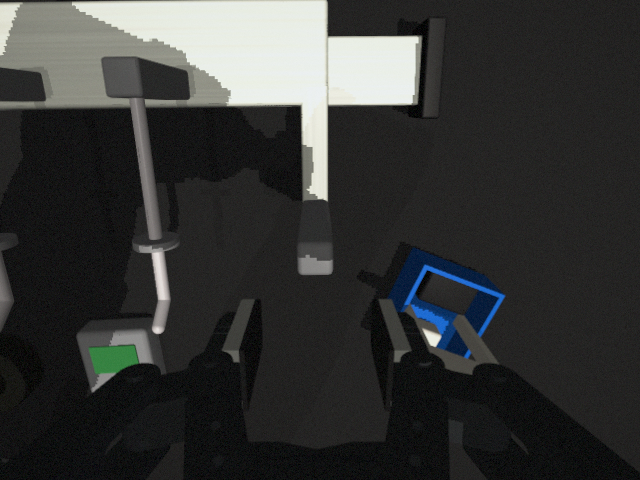

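View pics/top1.png

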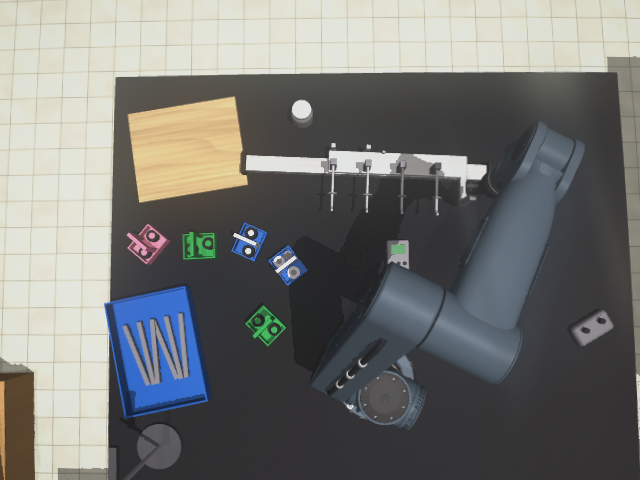

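The wrist picture shows the post top at (315,255) and the hooks to its left. In the top view no fourth blue caddy has appeared so far. Next I'll lower around the post and read the index posts and pointer.

Request:
jog_arm(
  offset=[
    [-0.002, 0.028, 0],
    [0, 0.028, 0],
    [0, 0.028, 0],
    [0, 0.028, 0],
    [0, 0, 0],
  ],
  delta_rot=[
    [0, 0, 0],
    [0, 0, 0],
    [0, 0, 0],
    [0, 0, 0],
    [0, 0, 0],
  ],
  claw=[0.6, 0.6, 0.6, 0.6, 0.6],
)

```text
time: 3.58
tool_pos: [0.5543, -0.29, 0.1161]
tool_rot: [0.01, -0.014, -0.705, 0.709]
wrist_force: [-0.9, -0.2, -1.0]
gripper_width: 0.0341
```

Run:
```python
from h import *
go([.5552,-.287,.115],87.3)
P=np.load("top0.npy"); im=cv2.imread("pics/top0.png")
z=P[...,2]; roi=np.zeros(z.shape,bool); roi[135:158,325:395]=1
m=(roi&(z>.02)&(P[...,0]>.69)).astype(np.uint8); nl,L,S,C=cv2.connectedComponentsWithStats(m)
for i in range(1,nl): B=P[L==i]; print(C[i].round(1),S[i,4],B.mean(0).round(4),B.max(0).round(3), "along",(B@RY).mean().round(4))
cv2.imwrite("pics/crop2.png",cv2.resize(im[130:180,320:400],None,fx=8,fy=8,interpolation=cv2.INTER_CUBIC))
```

```text
t 3.58 pos [ 0.5543 -0.29    0.1161] jaw -91.96 q [-0.48  0.46  0.02  1.12 -0.    2.69] w 0.0341 F [-0.9 -0.2 -1. ]
 offset(tool) mm [-0.8  1.1 -3.1] tilt fix [-0.29  0.   -0.28]
 turn about tool y (down => -world yaw): 0.74
[358.1 153.1] 497 [0.7129 0.0407 0.0628] [0.741 0.133 0.093] along 0.0745
```

View pics/crop2.png

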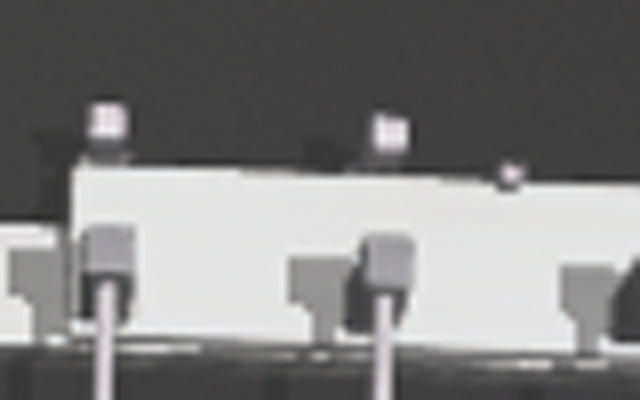

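The crop shows the index posts at (333.5,145) and (369,146), and the carrier's pointer at (384,151.5).

Run:
```python
from h import *
P=np.load("top0.npy")
c=eyes.capture("top")
for u,v in((333.5,145),(369,146.2),(383.9,151.5)):
    U,V=int(round(u)),int(round(v)); zz=np.nanmax(P[V-1:V+2,U-1:U+2,2]); X=on_z(c,[[u,v]],zz)[0]; print(zz.round(3),X.round(4),"along",(X@RY).round(4))
```

```text
0.092 [0.7324 0.119  0.0916] along 0.1536
0.093 [0.7271 0.0086 0.0925] along 0.0431
0.083 [ 0.7122 -0.0386  0.083 ] along -0.0047
```

Request:
jog_arm(
  offset=[
    [-0.0008, 0, -0.003],
    [0, 0, -0.006],
    [0, 0, -0.008],
    [0, 0, -0.01],
    [0, 0, -0.01],
    [0, 0, -0.01],
    [0, 0, -0.006],
    [0, 0, 0],
  ],
  delta_rot=[
    [0, 0.75, 0],
    [0, 0, 0],
    [0, 0, 0],
    [0, 0, 0],
    [0, 0, 0],
    [0, 0, 0],
    [0, 0, 0],
    [0, 0, 0],
  ],
  claw=[0.6, 0.6, 0.6, 0.6, 0.6, 0.6, 0.6, 0.6],
)

```text
time: 4.3
tool_pos: [0.5615, -0.2343, 0.1272]
tool_rot: [0.01, -0.022, -0.703, 0.711]
wrist_force: [-0.3, -0.7, 0.4]
gripper_width: 0.0344
```

```bash
cat >> h.py <<'E'
def post(c):
    P=cloud(c); z=P[...,2]; roi=(abs(P[...,0]-.558)<.035)&(P[...,1]<-.05)&(P[...,1]>-.34)
    m=((z>.158)&(z<.172)&roi).astype(np.uint8); nl,L,S,C=cv2.connectedComponentsWithStats(m)
    r=[]
    for i in range(1,nl):
        if 200<S[i,4]: B=P[L==i]; q=cv2.minAreaRect((B[:,:2]*1000).astype(np.float32)); r.append((S[i,4],np.round(q[0],1),np.round(q[1],1),q[2]))
    return r
E
python3 - <<'E'
from h import *
c=eyes.capture("wrist"); print(post(c)); cv2.imwrite("pics/w2.png",c["pixels"])
go([.5575,-.232,.115],87.3)
E
```

```text
[(np.int32(1413), array([ 563.4, -210.5]), array([14. , 25.9]), 87.58154296875), (np.int32(1405), array([ 561.3, -258.1]), array([13.8, 25. ]), 88.0184326171875), (np.int32(3901), array([ 556.9, -236.9]), array([20.1, 20.9]), 86.34707641601562)]
t 4.35 pos [ 0.5616 -0.2347  0.1273] jaw -92.56 q [-0.39  0.41 -0.03  1.11 -0.01  2.79] w 0.0341 F [ 1.6 -1.4  1. ]
 offset(tool) mm [ 4.4 12.2 -2.6] tilt fix [-0.66  0.   -0.97]
 turn about tool y (down => -world yaw): 0.14
```

Run:
```python
from h import *
c=eyes.capture("top"); im=c["pixels"]
cv2.imwrite("pics/crop3.png",cv2.resize(im[125:215,300:440],None,fx=5.6,fy=5.6,interpolation=cv2.INTER_CUBIC))
```

```text
(no output)
```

View pics/crop3.png

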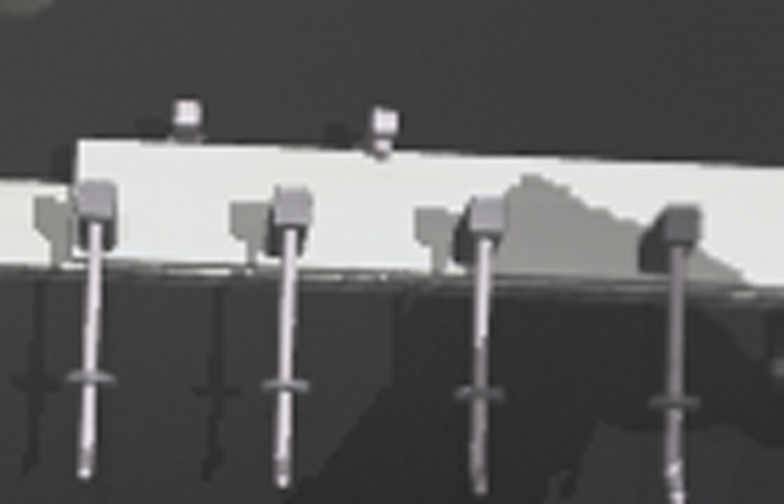

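Request:
jog_arm(
  offset=[
    [0.002, -0.025, -0.002],
    [0.002, -0.035, 0],
    [0, -0.035, 0],
    [0, -0.03, 0],
    [0, 0, 0],
  ],
  delta_rot=[
    [0, 0, 0],
    [0, 0, 0],
    [-0.6, 0, -0.9],
    [0, 0, 0],
    [0, 0, 0],
  ],
  claw=[0.6, 0.6, 0.6, 0, 0],
)

```text
time: 4.82
tool_pos: [0.5541, -0.2309, 0.2547]
tool_rot: [-0.017, 0.014, 0.708, -0.706]
wrist_force: [0.4, 0.1, 0.6]
gripper_width: 0.0572
```

```bash
cat >> h.py <<'E'
def hooks(c):
    """rods with z .115-.155: line fit + tip front -> hook points"""
    P=cloud(c); z=P[...,2]; roi=(P[...,0]>.45)&(P[...,0]<.72)&(P[...,1]>-.25)&(P[...,1]<.42)
    m=(roi&(z>.117)&(z<.16)).astype(np.uint8); nl,L,S,C=cv2.connectedComponentsWithStats(m); r=[]
    for i in range(1,nl):
        B=P[L==i]
        if len(B)<40: continue
        a=B@RX; l=B@RY
        if np.ptp(a)<.08: continue
        rod=(a<np.percentile(a,80))
        r.append((np.median(l[rod]).round(4),a.min().round(4),a.max().round(4),len(B)))
    return sorted(r)
E
python3 - <<'E'
from h import *
c=eyes.capture("top")
X=on_z(c,[[368.2,151.6]],.083)[0]; print("pointer along",X@RY,"hooks",hooks(c))
P=cloud(c);b=P[400:440,240:300].reshape(-1,3);print("bench z",np.nanmedian(b[:,2]))
for q in caddies(c=c)[0]: print(q)
go([.4349,-.392,.25],-24.9)
E
```

```text
pointer along 0.044365397629493 hooks [(np.float64(-0.1112), np.float64(0.5113), np.float64(0.6727), 203), (np.float64(-0.0064), np.float64(0.5113), np.float64(0.673), 204), (np.float64(0.0988), np.float64(0.5128), np.float64(0.6721), 203), (np.float64(0.2032), np.float64(0.5124), np.float64(0.674), 199)]
bench z 0.0003681787073157583
(array([249., 242.]), array([0.436, 0.392, 0.019]), array([0.438 , 0.3883]), array([0.4387, 0.3896]), np.float64(-114.3), (75, 12), np.float64(0.139), 107)
(array([280., 256.]), array([0.398, 0.293, 0.039]), array([0.3753, 0.2862]), array([0.3801, 0.3129]), np.float64(-120.4), (145, 65), np.float64(0.14), 143)
(array([293., 272.]), array([0.342, 0.251, 0.013]), array([0.3624, 0.2668]), array([0.3626, 0.2672]), np.float64(127.1), (12, 74), np.float64(0.139), 114)
t 4.87 pos [ 0.5538 -0.2308  0.2524] jaw -92.54 q [-0.4   0.37  0.23  1.44  0.    2.79] w 0.0644 F [-0.6 -0.1 -0.6]
 offset(tool) mm [111.6   2.7 166.3] tilt fix [ 0.17 -0.    0.4 ]
 turn about tool y (down => -world yaw): -67.64
```

Request:
jog_arm(
  offset=[
    [0.0223, 0, 0.0333],
    [0.0223, 0, 0.0333],
    [0.0223, 0, 0.0333],
    [0.0223, 0, 0.0333],
    [0.0223, 0, 0.0333],
    [0, 0, 0],
    [0, 0, 0],
    [0, 0, 0],
    [0, 0, 0],
    [0, 0, 0],
    [0, 0, 0],
    [0, 0, 0],
  ],
  delta_rot=[
    [0, 0, 0],
    [0, 0, 0],
    [0, 0, 0],
    [0, 0, 0],
    [0, 0, 0],
    [0, -6.8, 0],
    [0, -6.8, 0],
    [0, -6.8, 0],
    [0, -6.8, 0],
    [0, -6.8, 0],
    [0, -6.8, 0],
    [0, -6.8, 0],
  ],
  claw=[0, 0, 0, 0, 0, 0, 0, 0, 0, 0, 0, 0],
)

```text
time: 5.87
tool_pos: [0.4266, -0.4003, 0.2396]
tool_rot: [0.279, -0.284, 0.655, -0.643]
wrist_force: [-0.5, 0.6, 0.2]
gripper_width: 0.0856
```

Request:
jog_arm(
  offset=[
    [0, 0, 0],
    [0, 0, 0],
    [0, 0, 0],
    [0, 0, 0],
  ],
  delta_rot=[
    [0, -6.5, 0],
    [0, -6.5, 0],
    [0, 0, 0],
    [0, 0, 0],
  ],
  claw=[0, 0, 0, 0],
)

```text
time: 6.2
tool_pos: [0.4252, -0.4, 0.235]
tool_rot: [0.355, -0.359, 0.619, -0.602]
wrist_force: [0.2, -0.5, 0.2]
gripper_width: 0.0856
```

```bash
cat >> h.py <<'E'
def bar(c,xy,rad=.07,zlo=.128,zhi=.15):
    "bar top near xy from a view: centre, jaw angle"
    P=cloud(c); D=np.linalg.norm(P[...,:2]-np.array(xy),axis=2); hsv=cv2.cvtColor(c["pixels"],cv2.COLOR_BGR2HSV)
    m=((D<rad)&(P[...,2]>zlo)&(P[...,2]<zhi)&(hsv[...,1]<90)).astype(np.uint8); nl,L,S,C=cv2.connectedComponentsWithStats(m)
    r=[]
    for i in range(1,nl):
        if S[i,4]<60: continue
        B=P[L==i]; ctr,wh,a=cv2.minAreaRect((B[:,:2]*1000).astype(np.float32))
        long=a if wh[0]>wh[1] else a+90
        r.append((int(S[i,4]),np.round(ctr,1),np.round(wh,1),"caddy x angle",round((long+180)%180-90,1),"z",np.median(B[:,2]).round(4)))
    return r
E
python3 - <<'E'
from h import *
c=eyes.capture("wrist"); cv2.imwrite("pics/w3.png",c["pixels"])
for q in bar(c,[.4349,-.392]): print(q)
go([.4349,-.392,.25],-24.9)
E
```

```text
(2291, array([ 435.8, -392.5]), array([73.9, 12. ]), 'caddy x angle', -25.3, 'z', np.float64(0.1403))
t 6.25 pos [ 0.4252 -0.3999  0.2349] jaw -29.33 q [-0.76  0.36  0.17  1.4   0.    1.33] w 0.0851 F [-0.2  0.8 -0.2]
 offset(tool) mm [-11.8 -15.1   4.2] tilt fix [ 1.36  0.   -0.36]
 turn about tool y (down => -world yaw): -4.43
```

Request:
jog_arm(
  offset=[
    [-0.012, 0, 0.0045],
    [0, 0, 0],
    [0, 0, 0],
  ],
  delta_rot=[
    [0, 0, 0],
    [1.3, -4.0, -0.4],
    [0, 0, 0],
  ],
  claw=[0, 0, 0],
)

```text
time: 6.5
tool_pos: [0.4358, -0.391, 0.2337]
tool_rot: [0.376, -0.376, 0.6, -0.598]
wrist_force: [0.9, -0.6, 0.6]
gripper_width: 0.0855
```

Run:
```python
from h import *
go([.4358,-.3925,.115],-25.3)
```

```text
t 6.5 pos [ 0.4358 -0.391   0.2337] jaw -25.8 q [-0.73  0.34  0.14  1.37  0.    1.29] w 0.0855 F [ 0.9 -0.6  0.6]
 offset(tool) mm [  1.4 118.7   0.8] tilt fix [ 0.09  0.   -0.04]
 turn about tool y (down => -world yaw): -0.5
```

Request:
jog_arm(
  offset=[
    [0.0014, 0.028, 0.0008],
    [0, 0.03, 0],
    [0, 0.03, 0],
    [0, 0.028, 0],
    [0, 0, 0],
    [0, 0, 0],
    [0, 0, 0],
    [0, 0, 0],
    [0, 0, 0],
    [0, 0, 0],
    [0, 0, 0],
  ],
  delta_rot=[
    [0, -0.5, 0],
    [0, 0, 0],
    [0, 0, 0],
    [0, 0, 0],
    [0, 0, 0],
    [0, 0, 0],
    [0, 0, 0],
    [0, 0, 0],
    [0, 0, 0],
    [0, 0, 0],
    [0, 0, 0],
  ],
  claw=[0, 0, 0, 0, 0, 0.5, 1, 1, 1, 1, 1],
  newtons=60,
)

```text
time: 7.42
tool_pos: [0.4419, -0.3928, 0.1221]
tool_rot: [-0.372, 0.37, -0.599, 0.604]
wrist_force: [-0.2, 1.2, -2.1]
gripper_width: 0.012
```

Run:
```python
from h import *
go([.4358,-.3925,.115],-25.3)
```

```text
t 7.42 pos [ 0.4419 -0.3928  0.1221] jaw -26.68 q [-0.73  0.4  -0.07  1.1   0.    1.31] w 0.012 F [-0.2  1.2 -2.1]
 offset(tool) mm [ 2.5  7.  -5.7] tilt fix [-0.47  0.    0.03]
 turn about tool y (down => -world yaw): -1.38
```

Request:
jog_arm(
  offset=[
    [0, 0, 0],
    [0, 0, 0],
    [0, 0.005, 0],
    [0, 0.004, 0],
    [0, 0, 0],
    [0, 0, 0],
    [0, 0, 0],
    [0, 0, 0],
  ],
  delta_rot=[
    [0, 0, 0],
    [0, 0, 0],
    [0, 0, 0],
    [0, 0, 0],
    [0, 0, 0],
    [0, 0, 0],
    [0, 0, 0],
    [0, 0, 0],
  ],
  claw=[0.7, 0.7, 0.7, 0.7, 1, 1, 1, 1],
  newtons=70,
)

```text
time: 8.08
tool_pos: [0.4424, -0.3935, 0.1135]
tool_rot: [-0.372, 0.369, -0.599, 0.605]
wrist_force: [-1.4, -0.3, 2.9]
gripper_width: 0.0108
```

Request:
jog_arm(
  offset=[
    [0, -0.02, 0],
    [0, -0.03, 0],
    [0, -0.03, 0],
    [0, -0.03, 0],
    [0, -0.01, 0],
    [0, 0, 0],
  ],
  delta_rot=[
    [0, 0, 0],
    [0, 0, 0],
    [0, 0, 0],
    [0, 0, 0],
    [0, 0, 0],
    [0, 0, 0],
  ],
  claw=[1, 1, 1, 1, 1, 1],
)

```text
time: 8.58
tool_pos: [0.4396, -0.3911, 0.2352]
tool_rot: [-0.372, 0.37, -0.601, 0.603]
wrist_force: [0.7, 0.4, -1.6]
gripper_width: 0.0104
```

```bash
cat >> h.py <<'E'
def hp(k,da=0,z=0): # hook k point world shifted da along rod
    v=(.548+da)*RX+(-.1108+.105*k)*RY; v[2]=z; return v
E
python3 - <<'E'
from h import *
go(hp(1,-.07,.235),-2.75)
c=eyes.capture("top"); cv2.imwrite("pics/top2.png",c["pixels"])
E
```

```text
t 8.58 pos [ 0.4396 -0.3911  0.2352] jaw -26.72 q [-0.73  0.35  0.15  1.37  0.    1.31] w 0.0104 F [ 0.7  0.4 -1.6]
 offset(tool) mm [-3.408e+02  3.000e-01 -1.294e+02] tilt fix [-0.14  0.   -0.07]
 turn about tool y (down => -world yaw): -23.97
```

Run:
```python
from h import *
c=eyes.capture("wrist"); cv2.imwrite("pics/w4.png",c["pixels"]); go([.4396,-.3911,.2352])
```

```text
t 8.68 pos [ 0.4391 -0.3907  0.233 ] jaw -26.72 q [-0.73  0.35  0.15  1.37  0.    1.31] w 0.0107 F [-0.2  0.4 -2.4]
 offset(tool) mm [ 0.2 -2.2  0.7] tilt fix [-0.01  0.   -0.1 ]
```

View pics/w4.png

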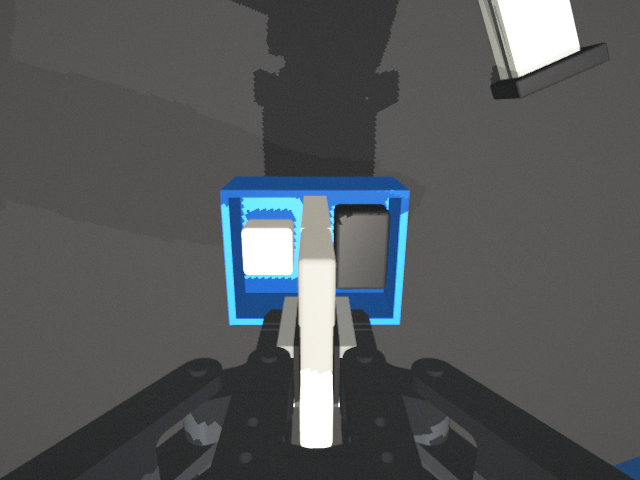

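The caddy is held upright at (318,300), tray level. Now to a stand-off in front of hook 1.

Run:
```python
from h import *
print(hp(1,-.125)); go([.415,-.36,.237]); go(hp(1,-.125,.237),-2.75)
```

```text
[ 0.4222592  -0.02588612  0.        ]
t 8.68 pos [ 0.4391 -0.3907  0.233 ] jaw -26.72 q [-0.73  0.35  0.15  1.37  0.    1.31] w 0.0107 F [-0.2  0.4 -2.4]
 offset(tool) mm [-16.6  -4.  -35.3] tilt fix [-0.01  0.   -0.1 ]
t 8.68 pos [ 0.4391 -0.3907  0.233 ] jaw -26.72 q [-0.73  0.35  0.15  1.37  0.    1.31] w 0.0107 F [-0.2  0.4 -2.4]
 offset(tool) mm [-318.3   -3.5 -179.1] tilt fix [-0.01  0.   -0.1 ]
 turn about tool y (down => -world yaw): -23.97
```

Request:
jog_arm(
  offset=[
    [-0.0085, -0.002, -0.0175],
    [-0.0085, -0.002, -0.0175],
    [-0.03, 0, -0.0145],
    [-0.03, 0, -0.0145],
    [-0.03, 0, -0.0145],
    [-0.03, 0, -0.0145],
    [-0.03, 0, -0.0145],
    [-0.03, 0, -0.0145],
    [-0.03, 0, -0.0145],
    [-0.03, 0, -0.0145],
    [-0.03, 0, -0.0145],
    [-0.02, 0, -0.01],
  ],
  delta_rot=[
    [0, 0, 0],
    [0, 0, 0],
    [0, 0, 0],
    [0, 0, 0],
    [0, 0, 0],
    [0, 0, 0],
    [0, 0, 0],
    [0, 0, 0],
    [0, 0, 0],
    [0, 0, 0],
    [0, 0, 0],
    [0, 0, 0],
  ],
  claw=[1, 1, 1, 1, 1, 1, 1, 1, 1, 1, 1, 1],
)

```text
time: 9.68
tool_pos: [0.41, -0.0244, 0.2178]
tool_rot: [0.363, -0.373, 0.612, -0.595]
wrist_force: [0.8, -0.6, -1.4]
gripper_width: 0.0106
```

Request:
jog_arm(
  offset=[
    [0, 0, 0],
    [0, 0, 0],
    [0, 0, 0],
    [0, 0, 0],
    [0, 0, 0],
    [0, 0, 0],
  ],
  delta_rot=[
    [0, -6, 0],
    [0, -6, 0],
    [0, -6, 0],
    [0, -6, 0],
    [0, 0, 0],
    [0, 0, 0],
  ],
  claw=[1, 1, 1, 1, 1, 1],
)

```text
time: 10.18
tool_pos: [0.404, -0.0177, 0.2089]
tool_rot: [0.485, -0.498, 0.522, -0.495]
wrist_force: [0.0, 0.3, -2.5]
gripper_width: 0.0105
```

Run:
```python
from h import *
go(hp(1,-.125,.1755),-2.75)
c=eyes.capture("wrist"); P=cloud(c); z=P[...,2]; cv2.imwrite("pics/w5.png",c["pixels"])
# bar held: pose vs tcp
tp=np.array(st()["tool_pos"])
D=np.linalg.norm(P[...,:2]-tp[:2],axis=2)
m=(D<.07)&(z>tp[2]+.02)&(z<tp[2]+.035); 
print(m.sum())
roi=(P[...,0]>.49)&(z>.118)&(z<.16)&(P[...,0]<.66)
mm=roi.astype(np.uint8); nl,L,S,C=cv2.connectedComponentsWithStats(mm)
for i in range(1,nl):
    if S[i,4]>150:
        B=P[L==i]; a=B@RX;l=B@RY
        s=(a<a.min()+.04); print(C[i].round(),S[i,4],"l",np.median(l[s]).round(4),np.median(l).round(4),"amin",np.percentile(a,1).round(4))
```

```text
t 10.18 pos [ 0.404  -0.0177  0.2089] jaw -1.93 q [-0.05  0.07 -0.28  1.26  0.01  1.55] w 0.0105 F [ 0.   0.3 -2.5]
 offset(tool) mm [ 8.  32.6 19.8] tilt fix [ 2.32  0.   -0.79]
 turn about tool y (down => -world yaw): 0.82
8496
[602.  75.] 1808 l 0.0992 0.0987 amin 0.5123
[586. 271.] 2855 l -0.0037 -0.0036 amin 0.5118
[582. 420.] 2012 l -0.1068 -0.1074 amin 0.5459
```

Request:
jog_arm(
  offset=[
    [0.008, 0, 0.01],
    [0, 0, 0],
    [0, 0.015, 0],
    [0, 0.015, 0],
    [0, 0, 0],
  ],
  delta_rot=[
    [0, 0, 0],
    [2.3, 0.8, -0.8],
    [0, 0, 0],
    [0, 0, 0],
    [0, 0, 0],
  ],
  claw=[1, 1, 1, 1, 1],
)

```text
time: 10.65
tool_pos: [0.4161, -0.0287, 0.1762]
tool_rot: [-0.484, 0.484, -0.515, 0.516]
wrist_force: [-0.0, -0.0, -1.7]
gripper_width: 0.0108
```

Run:
```python
from h import *
go(hp(1,-.125,.1755),-2.75);go(hp(1,0,.1755),-2.75)
```

```text
t 10.65 pos [ 0.4161 -0.0287  0.1762] jaw -3.64 q [-0.07  0.08 -0.35  1.14 -0.    1.57] w 0.0108 F [-0.  -0.  -1.7]
 offset(tool) mm [-3.2  0.7  5.9] tilt fix [-0.07  0.    0.11]
 turn about tool y (down => -world yaw): -0.89
t 10.65 pos [ 0.4161 -0.0287  0.1762] jaw -3.64 q [-0.07  0.08 -0.35  1.14 -0.    1.57] w 0.0108 F [-0.  -0.  -1.7]
 offset(tool) mm [ -5.2   0.8 130.9] tilt fix [-0.07  0.    0.11]
 turn about tool y (down => -world yaw): -0.89
```

Request:
jog_arm(
  offset=[
    [-0.003, 0, 0.012],
    [0, 0.001, 0.015],
    [0, 0.001, 0.015],
    [0, 0.001, 0.015],
    [0, 0, 0],
  ],
  delta_rot=[
    [0, -0.9, 0],
    [0, 0, 0],
    [0, 0, 0],
    [0, 0, 0],
    [0, 0, 0],
  ],
  claw=[1, 1, 1, 1, 1],
)

```text
time: 11.07
tool_pos: [0.4796, -0.0303, 0.1747]
tool_rot: [-0.487, 0.486, -0.512, 0.514]
wrist_force: [-0.6, -0.6, -2.5]
gripper_width: 0.0109
```

Run:
```python
from h import *
go(hp(1,0,.1755),-2.75)
```

```text
t 11.07 pos [ 0.4796 -0.0303  0.1747] jaw -3.06 q [-0.06  0.19 -0.23  1.15 -0.    1.56] w 0.0109 F [-0.6 -0.6 -2.5]
 offset(tool) mm [-2.1 -0.6 67.6] tilt fix [-0.17  0.    0.12]
 turn about tool y (down => -world yaw): -0.31
```

Request:
jog_arm(
  offset=[
    [-0.002, 0, 0.014],
    [0, 0, 0.015],
    [0, 0, 0.015],
    [0, 0, 0.012],
    [0, 0, 0.008],
    [0, 0, 0],
  ],
  delta_rot=[
    [0, 0, 0],
    [0, 0, 0],
    [0, 0, 0],
    [0, 0, 0],
    [0, 0, 0],
    [0, 0, 0],
  ],
  claw=[1, 1, 1, 1, 1, 1],
)

```text
time: 11.57
tool_pos: [0.5492, -0.0328, 0.1764]
tool_rot: [-0.486, 0.485, -0.513, 0.515]
wrist_force: [-0.2, 0.5, -1.7]
gripper_width: 0.0108
```

Run:
```python
from h import *
go(hp(1,0,.1485),-2.75)
c=eyes.capture("side"); cv2.imwrite("pics/s1.png",cv2.resize(c["pixels"][120:300,230:430],None,fx=3.3,fy=3.3,interpolation=cv2.INTER_CUBIC))
```

```text
t 11.57 pos [ 0.5492 -0.0328  0.1764] jaw -3.28 q [-0.06  0.3  -0.07  1.2  -0.    1.57] w 0.0108 F [-0.2  0.5 -1.7]
 offset(tool) mm [-0.9 27.9 -2.2] tilt fix [-0.16  0.    0.12]
 turn about tool y (down => -world yaw): -0.53
```

View pics/s1.png

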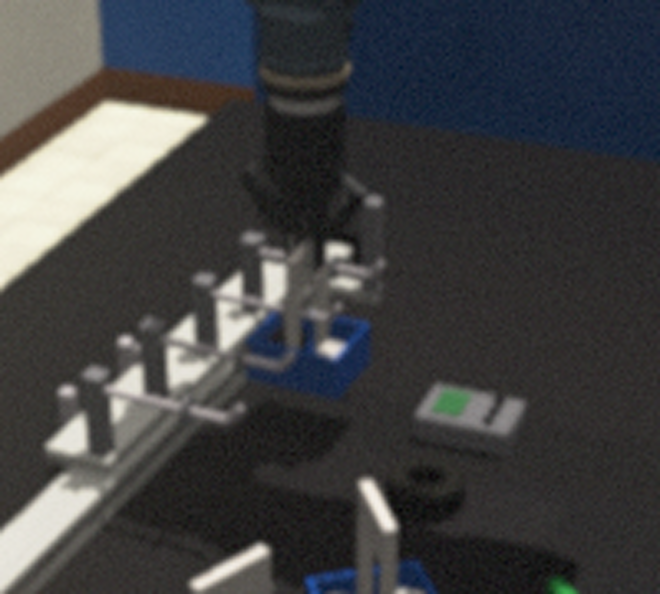

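The crop shows the caddy around the second hook, with the rod through the handle opening at (290,300). Lowering now.

Request:
jog_arm(
  offset=[
    [-0.0005, 0.007, -0.0015],
    [0, 0.007, -0.0005],
    [0, 0.006, 0],
    [0, 0.005, 0],
    [0, 0.001, 0],
    [0, 0, 0],
  ],
  delta_rot=[
    [0, 0, 0],
    [0, 0, 0],
    [0, 0, 0],
    [0, 0, 0],
    [0, 0, 0],
    [0, 0, 0],
  ],
  claw=[1, 1, 1, 1, 1, 1],
)

```text
time: 12.12
tool_pos: [0.5434, -0.0321, 0.1484]
tool_rot: [-0.485, 0.486, -0.513, 0.515]
wrist_force: [0.3, 0.4, 3.8]
gripper_width: 0.0106
```

Run:
```python
from h import *
go(hp(1,0,.1485),-2.75)
```

```text
t 12.12 pos [ 0.5434 -0.0321  0.1484] jaw -3.31 q [-0.06  0.31 -0.13  1.13 -0.    1.57] w 0.0106 F [0.3 0.4 3.8]
 offset(tool) mm [-0.5 -0.1  3.7] tilt fix [-0.09  0.    0.12]
 turn about tool y (down => -world yaw): -0.56
```

Request:
jog_arm(
  offset=[
    [0, 0, 0.001],
    [0, 0, 0],
    [0, 0, 0],
    [0, -0.004, 0],
    [0, -0.01, 0],
    [0, -0.03, 0],
    [0, -0.035, 0],
    [0, -0.02, 0],
    [0, 0, 0],
  ],
  delta_rot=[
    [0, 0, 0],
    [0, 0, 0],
    [0, 0, 0],
    [0, 0, 0],
    [0, 0, 0],
    [0, 0, 0],
    [0, 0, 0],
    [0, 0, 0],
    [0, 0, 0],
  ],
  claw=[0.8, 0.8, 0.8, 0.8, 0.7, 0.6, 0.3, 0, 0],
)

```text
time: 12.87
tool_pos: [0.5429, -0.0319, 0.2545]
tool_rot: [-0.485, 0.486, -0.514, 0.515]
wrist_force: [-0.3, -0.2, 0.2]
gripper_width: 0.0692
```

Run:
```python
from h import *
c=eyes.capture("wrist"); print(bar(c,hp(1)[:2],zlo=.16,zhi=.19)); print("expect",hp(1)[:2])
c=eyes.capture("top"); cv2.imwrite("pics/top3.png",c["pixels"])
for q in caddies(c=c)[0]: print(q)
go([.3628,.2672,.25],37.1)
```

```text
[(2482, array([544.1, -35.7]), array([74.2, 11.9]), 'caddy x angle', -2.8, 'z', np.float64(0.1752))]
expect [ 0.5471217  -0.03182362]
(array([377., 209.]), array([ 0.533, -0.01 ,  0.071]), array([0.5432, 0.0068]), array([0.5428, 0.0182]), np.float64(-94.9), (111, 59), np.float64(0.137), 107)
(array([249., 242.]), array([0.436, 0.391, 0.021]), array([0.4379, 0.3877]), array([0.4384, 0.3887]), np.float64(-114.3), (75, 12), np.float64(0.14), 107)
(array([289., 266.]), array([0.36 , 0.266, 0.017]), array([0.3625, 0.2666]), array([0.3626, 0.2671]), np.float64(127.0), (13, 74), np.float64(0.139), 115)
t 12.97 pos [ 0.5421 -0.0318  0.2512] jaw -3.3 q [-0.06  0.27  0.08  1.38 -0.    1.57] w 0.0827 F [ 0.4 -0.5  0.2]
 offset(tool) mm [-288.2    1.2 -196.2] tilt fix [ 0.18 -0.    0.13]
 turn about tool y (down => -world yaw): -40.4
```

View pics/top3.png

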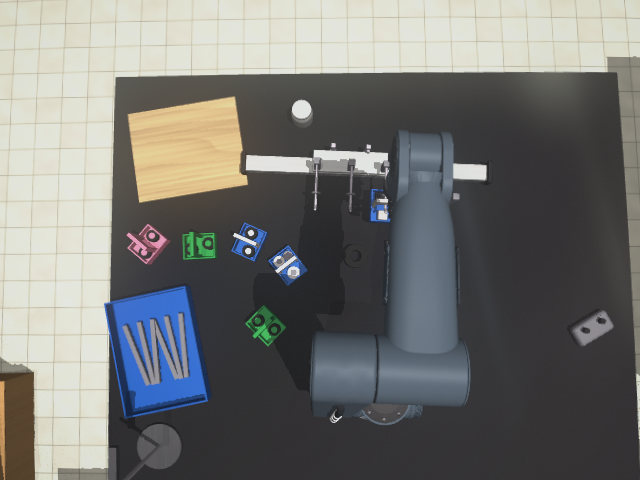

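Caddy3 hangs on hook 1: bar top at z 0.175, angle -2.8°. The top view shows no caddy1. Next is the gear caddy at (288,264).

Request:
jog_arm(
  offset=[
    [-0.032, 0, -0.0218],
    [-0.032, 0, -0.0218],
    [-0.032, 0, -0.0218],
    [-0.032, 0, -0.0218],
    [-0.032, 0, -0.0218],
    [-0.032, 0, -0.0218],
    [-0.032, 0, -0.0218],
    [-0.032, 0, -0.0218],
    [-0.028, 0, -0.018],
    [0, 0, 0],
  ],
  delta_rot=[
    [0, 0, 0],
    [0, 0, 0],
    [0, 0, 0],
    [0, 0, 0],
    [0, 0, 0],
    [0, 0, 0],
    [0, 0, 0],
    [0, 0, 0],
    [0, 0, 0],
    [0, 0, 0],
  ],
  claw=[0, 0, 0, 0, 0, 0, 0, 0, 0, 0],
)

```text
time: 13.8
tool_pos: [0.3551, 0.2703, 0.2392]
tool_rot: [0.477, -0.49, 0.519, -0.514]
wrist_force: [-0.7, 0.1, 0.2]
gripper_width: 0.0856
```

Request:
jog_arm(
  offset=[
    [0, 0, 0],
    [0, 0, 0],
    [0, 0, 0],
    [0, 0, 0],
    [0, 0, 0],
    [0, 0, 0],
    [0, 0, 0],
    [0, 0, 0],
  ],
  delta_rot=[
    [0, -6.5, 0],
    [0, -6.5, 0],
    [0, -6.5, 0],
    [0, -6.5, 0],
    [0, -6.5, 0],
    [0, -6.5, 0],
    [0, 0, 0],
    [0, 0, 0],
  ],
  claw=[0, 0, 0, 0, 0, 0, 0, 0],
)

```text
time: 14.47
tool_pos: [0.3493, 0.2684, 0.2303]
tool_rot: [-0.623, 0.644, -0.321, 0.307]
wrist_force: [0.0, -0.8, 0.5]
gripper_width: 0.0855
```

Run:
```python
from h import *
c=eyes.capture("wrist"); cv2.imwrite("pics/w6.png",c["pixels"])
for q in bar(c,[.3627,.2672]): print(q)
go([.3627,.2672,.22],37)
```

```text
(2253, array([363.6, 268.5]), array([12. , 74.5]), 'caddy x angle', 37.3, 'z', np.float64(0.1404))
t 14.52 pos [0.3493 0.2684 0.2303] jaw 37.3 q [ 0.65  0.12 -0.16  1.32  0.    1.57] w 0.0853 F [ 0.4 -0.4 -0.5]
 offset(tool) mm [ 9.1  9.9 10.3] tilt fix [ 2.04  0.   -0.22]
 turn about tool y (down => -world yaw): 0.3
```

Request:
jog_arm(
  offset=[
    [0.0085, 0, 0.0114],
    [0, 0.01, 0],
    [0, 0.01, 0],
    [0, 0, 0],
  ],
  delta_rot=[
    [0, 0, 0],
    [2, 0, -0.2],
    [0, 0, 0],
    [0, 0, 0],
  ],
  claw=[0, 0, 0, 0],
)

```text
time: 14.85
tool_pos: [0.3662, 0.2681, 0.2085]
tool_rot: [0.632, -0.632, 0.317, -0.318]
wrist_force: [-0.1, 0.1, -0.3]
gripper_width: 0.0852
```

Run:
```python
from h import *
go([.3636,.2685,.114],37.3)
```

```text
t 14.85 pos [0.3662 0.2681 0.2085] jaw 36.62 q [ 0.63  0.13 -0.22  1.23 -0.    1.56] w 0.0852 F [-0.1  0.1 -0.3]
 offset(tool) mm [-1.9 94.5 -2. ] tilt fix [-0.05  0.    0.03]
 turn about tool y (down => -world yaw): -0.68
```

Request:
jog_arm(
  offset=[
    [-0.002, 0.024, -0.002],
    [0, 0.028, 0],
    [0, 0.026, 0],
    [0, 0.014, 0],
    [0, 0.003, 0],
    [0, 0.001, 0],
    [0, 0, 0],
    [0, 0, 0],
    [0, 0, 0],
    [0, 0, 0],
    [0, 0, 0],
    [0, 0, 0],
  ],
  delta_rot=[
    [0, -0.7, 0],
    [0, 0, 0],
    [0, 0, 0],
    [0, 0, 0],
    [0, 0, 0],
    [0, 0, 0],
    [0, 0, 0],
    [0, 0, 0],
    [0, 0, 0],
    [0, 0, 0],
    [0, 0, 0],
    [0, 0, 0],
  ],
  claw=[0, 0, 0, 0, 0, 0.5, 1, 1, 1, 1, 1, 1],
  newtons=70,
)

```text
time: 15.85
tool_pos: [0.3709, 0.2706, 0.1152]
tool_rot: [0.634, -0.629, 0.317, -0.32]
wrist_force: [-0.4, 0.0, -2.5]
gripper_width: 0.0108
```

Run:
```python
from h import *
go([.3636,.2685,.114],37.3)
```

```text
t 15.85 pos [0.3709 0.2706 0.1152] jaw 36.47 q [ 0.63  0.19 -0.39  0.98 -0.    1.57] w 0.0108 F [-0.4  0.  -2.5]
 offset(tool) mm [-2.7  1.1 -7.1] tilt fix [-0.54  0.    0.07]
 turn about tool y (down => -world yaw): -0.83
```

Request:
jog_arm(
  offset=[
    [0, -0.015, 0],
    [0, -0.03, 0],
    [0, -0.03, 0],
    [0, -0.03, 0],
    [0, -0.012, 0],
    [0, 0, 0],
  ],
  delta_rot=[
    [0, 0, 0],
    [0, 0, 0],
    [0, 0, 0],
    [0, 0, 0],
    [0, 0, 0],
    [0, 0, 0],
  ],
  claw=[1, 1, 1, 1, 1, 1],
)

```text
time: 16.35
tool_pos: [0.3682, 0.269, 0.2366]
tool_rot: [0.633, -0.63, 0.317, -0.32]
wrist_force: [-0.6, 0.5, -2.0]
gripper_width: 0.0106
```

Run:
```python
from h import *
go(hp(2,-.125,.235),-2.75); print(hp(2,-.125))
c=eyes.capture("wrist"); P=cloud(c); z=P[...,2]; tp=np.array(st()["tool_pos"])
print("held pts",((np.linalg.norm(P[...,:2]-tp[:2],axis=2)<.06)&(abs(z-tp[2]-.025)<.01)).sum())
```

```text
t 16.35 pos [0.3682 0.269  0.2366] jaw 36.48 q [ 0.63  0.11 -0.16  1.29 -0.    1.57] w 0.0106 F [-0.6  0.5 -2. ]
 offset(tool) mm [187.9   1.4 -65.5] tilt fix [-0.33  0.    0.07]
 turn about tool y (down => -world yaw): 39.23
[0.4272467  0.07899838 0.        ]
held pts 9509
```

Request:
jog_arm(
  offset=[
    [0.02, 0, -0.007],
    [0.035, 0, -0.0122],
    [0.035, 0, -0.0122],
    [0.035, 0, -0.0122],
    [0.035, 0, -0.0122],
    [0.025, 0, -0.0087],
    [0, 0, 0],
    [0, 0, 0],
    [0, 0, 0],
    [0, 0, 0],
    [0, 0, 0],
    [0, 0, 0],
  ],
  delta_rot=[
    [0, 0, 0],
    [0, 0, 0],
    [0, 0, 0],
    [0, 0, 0],
    [0, 0, 0],
    [0, 0, 0],
    [0, 6.4, 0],
    [0, 6.4, 0],
    [0, 6.4, 0],
    [0, 6.4, 0],
    [0, 6.4, 0],
    [0, 6.4, 0],
  ],
  claw=[1, 1, 1, 1, 1, 1, 1, 1, 1, 1, 1, 1],
)

```text
time: 17.4
tool_pos: [0.4224, 0.0714, 0.218]
tool_rot: [0.482, -0.49, 0.517, -0.511]
wrist_force: [0.4, 0.7, -1.4]
gripper_width: 0.011
```

Run:
```python
from h import *
go(hp(2,-.125,.177),-2.75)
c=eyes.capture("wrist"); P=cloud(c); z=P[...,2]
mm=((P[...,0]>.49)&(z>.118)&(z<.16)&(P[...,0]<.66)).astype(np.uint8); nl,L,S,C=cv2.connectedComponentsWithStats(mm)
for i in range(1,nl):
    if S[i,4]>150:
        B=P[L==i]; a=B@RX;l=B@RY
        s=(a<a.min()+.04); print(C[i].round(),S[i,4],"l",np.median(l[s]).round(4),np.median(l).round(4),"amin",np.percentile(a,1).round(4))
```

```text
t 17.4 pos [0.4224 0.0714 0.218 ] jaw -3.2 q [ 0.17  0.09 -0.23  1.26  0.    1.79] w 0.011 F [ 0.4  0.7 -1.4]
 offset(tool) mm [-8. 41.  5.] tilt fix [ 0.79 -0.    0.15]
 turn about tool y (down => -world yaw): -0.45
[588.  34.] 3724 l 0.2039 0.2038 amin 0.5132
[564. 231.] 3104 l 0.1012 0.1011 amin 0.5128
[539. 368.] 3704 l 0.0218 0.0057 amin 0.5254
```

Request:
jog_arm(
  offset=[
    [-0.008, 0.005, 0],
    [0, 0.013, 0],
    [0, 0.013, 0],
    [0, 0.01, 0],
    [0, 0, 0],
  ],
  delta_rot=[
    [0, 0, 0],
    [0.8, -0.4, 0],
    [0, 0, 0],
    [0, 0, 0],
    [0, 0, 0],
  ],
  claw=[1, 1, 1, 1, 1],
)

```text
time: 17.87
tool_pos: [0.4198, 0.0791, 0.1699]
tool_rot: [0.486, -0.491, 0.512, -0.511]
wrist_force: [-0.6, -0.3, -1.3]
gripper_width: 0.011
```

Run:
```python
from h import *
go(hp(2,0,.177),-2.75)
```

```text
t 17.87 pos [0.4198 0.0791 0.1699] jaw -2.58 q [ 0.19  0.11 -0.34  1.13 -0.    1.8 ] w 0.011 F [-0.6 -0.3 -1.3]
 offset(tool) mm [ 1.000e-01 -7.800e+00  1.324e+02] tilt fix [ 0.33 -0.    0.24]
 turn about tool y (down => -world yaw): 0.17
```

Request:
jog_arm(
  offset=[
    [0, -0.007, 0.008],
    [0, 0, 0.013],
    [0, 0, 0.015],
    [0, 0, 0.015],
    [0, 0, 0.006],
    [0, 0, 0],
  ],
  delta_rot=[
    [0, 0, 0],
    [0.3, 0, 0.2],
    [0, 0, 0],
    [0, 0, 0],
    [0, 0, 0],
    [0, 0, 0],
  ],
  claw=[1, 1, 1, 1, 1, 1],
)

```text
time: 18.37
tool_pos: [0.4833, 0.0765, 0.1782]
tool_rot: [-0.491, 0.49, -0.509, 0.51]
wrist_force: [0.0, -0.4, -1.7]
gripper_width: 0.011
```

Run:
```python
from h import *
go(hp(2,0,.177),-2.75)
```

```text
t 18.37 pos [0.4833 0.0765 0.1782] jaw -2.15 q [ 0.16  0.2  -0.2   1.17 -0.    1.77] w 0.011 F [ 0.  -0.4 -1.7]
 offset(tool) mm [ 0.8  1.4 68.9] tilt fix [-0.12  0.   -0.  ]
 turn about tool y (down => -world yaw): 0.6
```

Request:
jog_arm(
  offset=[
    [0.0005, 0.001, 0.012],
    [0, 0, 0.015],
    [0, 0, 0.015],
    [0, 0, 0.012],
    [0, 0, 0.006],
    [0, 0, 0],
  ],
  delta_rot=[
    [0, 0.5, 0],
    [0, 0, 0],
    [0, 0, 0],
    [0, 0, 0],
    [0, 0, 0],
    [0, 0, 0],
  ],
  claw=[1, 1, 1, 1, 1, 1],
)

```text
time: 18.87
tool_pos: [0.5458, 0.0731, 0.1786]
tool_rot: [-0.49, 0.488, -0.511, 0.511]
wrist_force: [-0.5, 0.7, -2.2]
gripper_width: 0.011
```

Run:
```python
from h import *
go(hp(2,0,.150),-2.75)
```

```text
t 18.87 pos [0.5458 0.0731 0.1786] jaw -2.57 q [ 0.13  0.3  -0.06  1.2   0.    1.75] w 0.011 F [-0.5  0.7 -2.2]
 offset(tool) mm [-0.2 28.6  6.2] tilt fix [-0.14  0.   -0.08]
 turn about tool y (down => -world yaw): 0.18
```

Request:
jog_arm(
  offset=[
    [0, 0.003, 0.005],
    [0, 0.007, 0.003],
    [0, 0.007, 0.001],
    [0, 0.006, 0],
    [0, 0.004, 0],
    [0, 0.001, 0],
    [0, 0, 0],
  ],
  delta_rot=[
    [0, 0, 0],
    [0, 0, 0],
    [0, 0, 0],
    [0, 0, 0],
    [0, 0, 0],
    [0, 0, 0],
    [0, 0, 0],
  ],
  claw=[1, 1, 1, 1, 1, 1, 1],
)

```text
time: 19.45
tool_pos: [0.5529, 0.0728, 0.1475]
tool_rot: [0.489, -0.488, 0.511, -0.511]
wrist_force: [1.3, -0.1, 3.4]
gripper_width: 0.0109
```

Run:
```python
from h import *
go(hp(2,0,.150),-2.75)
```

```text
t 19.45 pos [0.5529 0.0728 0.1475] jaw -2.52 q [ 0.13  0.33 -0.1   1.14  0.    1.74] w 0.0109 F [ 1.3 -0.1  3.4]
 offset(tool) mm [-0.3 -2.5 -0.8] tilt fix [-0.03  0.   -0.07]
 turn about tool y (down => -world yaw): 0.23
```

Request:
jog_arm(
  offset=[
    [0, 0, 0],
    [0, 0, 0],
    [0, 0, 0],
    [0, -0.004, 0],
    [0, -0.01, 0],
    [0, -0.03, 0],
    [0, -0.035, 0],
    [0, -0.025, 0],
    [0, 0, 0],
  ],
  delta_rot=[
    [0, 0, 0],
    [0, 0, 0],
    [0, 0, 0],
    [0, 0, 0],
    [0, 0, 0],
    [0, 0, 0],
    [0, 0, 0],
    [0, 0, 0],
    [0, 0, 0],
  ],
  claw=[0.8, 0.8, 0.8, 0.8, 0.7, 0.6, 0.3, 0, 0],
)

```text
time: 20.2
tool_pos: [0.5512, 0.0726, 0.2594]
tool_rot: [0.489, -0.489, 0.511, -0.51]
wrist_force: [-0.1, 0.0, -0.4]
gripper_width: 0.0689
```

Run:
```python
from h import *
c=eyes.capture("wrist"); print(bar(c,hp(2)[:2],zlo=.16,zhi=.19),bar(c,hp(1)[:2],zlo=.16,zhi=.19)); print("expect",hp(2)[:2])
cv2.imwrite("pics/w7.png",c["pixels"])
for q in caddies()[0]: print(q)
go([.4384,.389,.25],-24.5)
```

```text
[(2414, array([554.2,  77.4]), array([73.4, 11.7]), 'caddy x angle', -2.1, 'z', np.float64(0.1752))] [(2471, array([542.7, -39.6]), array([74.5, 13.2]), 'caddy x angle', -40.1, 'z', np.float64(0.1732))]
expect [0.5521092  0.07306088]
(array([340., 210.]), array([0.535, 0.1  , 0.046]), array([0.5511, 0.1576]), array([0.5602, 0.1405]), np.float64(-90.4), (53, 99), np.float64(0.137), 76)
(array([249., 242.]), array([0.436, 0.39 , 0.02 ]), array([0.4379, 0.3879]), array([0.4388, 0.3898]), np.float64(-114.5), (76, 12), np.float64(0.14), 107)
t 20.3 pos [0.5503 0.0724 0.2556] jaw -2.51 q [0.13 0.29 0.12 1.4  0.   1.74] w 0.0827 F [-0.5  0.4 -1. ]
 offset(tool) mm [-311.3    6.3 -125.6] tilt fix [ 0.23  0.   -0.04]
 turn about tool y (down => -world yaw): 21.99
```

View pics/w7.png

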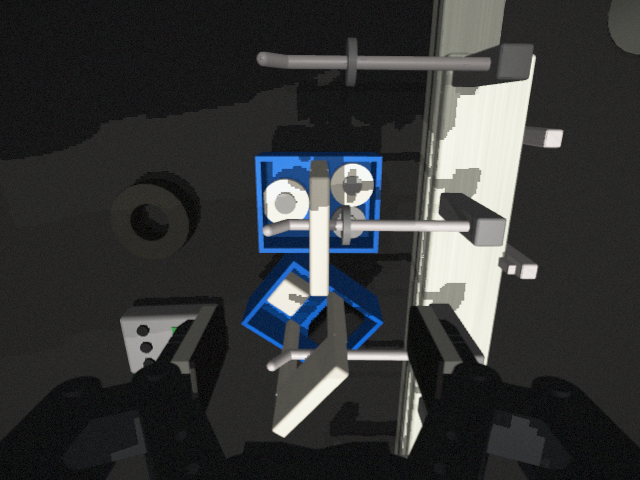

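The wrist view shows caddy0 hanging square on hook 2 at (318,230). Caddy3 on hook 1, at (310,385), has been twisted about 38°, though it is still on the rod. I'll straighten it before going on.

Run:
```python
from h import *
go([.5427,-.0396,.25],-40.1)
```

```text
t 20.3 pos [0.5503 0.0724 0.2556] jaw -2.51 q [0.13 0.29 0.12 1.4  0.   1.74] w 0.0827 F [-0.5  0.4 -1. ]
 offset(tool) mm [112.3   5.5  -2.6] tilt fix [ 0.23  0.   -0.04]
 turn about tool y (down => -world yaw): 37.59
```

Request:
jog_arm(
  offset=[
    [0.03, 0, -0.001],
    [0.035, 0, -0.001],
    [0.03, 0, -0.001],
    [0.013, 0, 0],
    [0, 0, 0],
    [0, 0, 0],
    [0, 0, 0],
    [0, 0, 0],
    [0, 0, 0],
    [0, 0, 0],
    [0, 0, 0],
  ],
  delta_rot=[
    [0, 0, 0],
    [0, 0, 0],
    [0, 0, 0],
    [0, 0, 0],
    [0, 6.2, 0],
    [0, 6.2, 0],
    [0, 6.2, 0],
    [0, 6.2, 0],
    [0, 6.2, 0],
    [0, 6.2, 0],
    [0, 0, 0],
  ],
  claw=[0.3, 0.3, 0.3, 0.3, 0.3, 0.3, 0.3, 0.3, 0.3, 0.3, 0.3],
)

```text
time: 21.22
tool_pos: [0.5359, -0.0402, 0.2438]
tool_rot: [0.284, -0.298, 0.648, -0.64]
wrist_force: [0.8, -0.5, 0.2]
gripper_width: 0.0593
```

Run:
```python
from h import *
c=eyes.capture("wrist"); P=cloud(c); b=bar(c,[.543,-.04],zlo=.16,zhi=.19,rad=.05); print(b)
cv2.imwrite("pics/w8.png",c["pixels"])
# tilt of the bar top: fit plane
D=np.linalg.norm(P[...,:2]-[.543,-.038],axis=2); m=(D<.036)&(P[...,2]>.163)&(P[...,2]<.19); B=P[m]
B=B[abs(B[:,2]-np.median(B[:,2]))<.006]
k=np.linalg.lstsq(np.c_[B[:,:2]-B[:,:2].mean(0),np.ones(len(B))],B[:,2],rcond=None)[0]; print("slopes",k)
go([*(b[0][1]/1000),.152],b[0][4])
```

```text
[(2765, array([542.4, -39.6]), array([74.9, 12.5]), 'caddy x angle', -40.1, 'z', np.float64(0.1747))]
slopes [0.01540018 0.0639306  0.17476127]
t 21.27 pos [ 0.5358 -0.0402  0.2437] jaw -41.04 q [-0.08  0.27  0.07  1.39  0.    2.21] w 0.0598 F [ 0.5  0.4 -0.1]
 offset(tool) mm [-6.  91.5  6.3] tilt fix [ 1.07 -0.    0.78]
 turn about tool y (down => -world yaw): -0.94
```

Request:
jog_arm(
  offset=[
    [-0.005, 0.01, 0.0045],
    [0, 0.02, 0],
    [0, 0.02, 0],
    [0, 0.015, 0],
    [0, 0, 0],
  ],
  delta_rot=[
    [0, 0, 0],
    [1, -0.9, 0.8],
    [0, 0, 0],
    [0, 0, 0],
    [0, 0, 0],
  ],
  claw=[0.4, 0.4, 0.4, 0.4, 0.4],
)

```text
time: 21.68
tool_pos: [0.5429, -0.0388, 0.1723]
tool_rot: [0.304, -0.304, 0.639, -0.638]
wrist_force: [-0.0, -0.3, 0.4]
gripper_width: 0.0512
```

Run:
```python
from h import *
go([.5424,-.0396,.152],-40.1)
```

```text
t 21.68 pos [ 0.5429 -0.0388  0.1723] jaw -39.03 q [-0.07  0.3  -0.08  1.19  0.    2.18] w 0.0512 F [-0.  -0.3  0.4]
 offset(tool) mm [ 1.  20.3  0.2] tilt fix [ 0.08  0.   -0.06]
 turn about tool y (down => -world yaw): 1.07
```

Request:
jog_arm(
  offset=[
    [0.001, 0.01, 0],
    [0, 0.008, 0],
    [0, 0.002, 0],
    [0, 0, 0],
    [0, 0, 0],
    [0, 0, 0],
    [0, 0, 0],
    [0, 0, 0],
  ],
  delta_rot=[
    [0, 1, 0],
    [0, 0, 0],
    [0, 0, 0],
    [0, 0, 0],
    [0, 0, 0],
    [0, 0, 0],
    [0, 0, 0],
    [0, 0, 0],
  ],
  claw=[0.4, 0.4, 0.6, 1, 1, 1, 1, 1],
  newtons=60,
)

```text
time: 22.35
tool_pos: [0.5426, -0.0388, 0.1512]
tool_rot: [0.302, -0.303, 0.64, -0.638]
wrist_force: [-0.1, 0.5, -1.8]
gripper_width: 0.011
```

Run:
```python
from h import *
p=hp(1,0,.155); p[:2]+= -.003*RY[:2]; go(p,-2.75)
```

```text
t 22.35 pos [ 0.5426 -0.0388  0.1512] jaw -39.39 q [-0.07  0.31 -0.12  1.14  0.    2.19] w 0.011 F [-0.1  0.5 -1.8]
 offset(tool) mm [-5.8 -3.8  0.9] tilt fix [ 0.21  0.   -0.  ]
 turn about tool y (down => -world yaw): -36.64
```

Request:
jog_arm(
  offset=[
    [0, -0.004, 0],
    [0, -0.001, 0],
    [0, -0.001, 0],
    [0, -0.001, 0],
    [0, -0.001, 0],
    [0, -0.001, 0],
    [0, -0.001, 0],
    [0, -0.001, 0],
    [0, -0.001, 0],
    [0, 0, 0],
    [0, 0, 0],
  ],
  delta_rot=[
    [0, 0, 0],
    [0, -4.6, 0],
    [0, -4.6, 0],
    [0, -4.6, 0],
    [0, -4.6, 0],
    [0, -4.6, 0],
    [0, -4.6, 0],
    [0, -4.6, 0],
    [0, -4.6, 0],
    [0, 0, 0],
    [0, 0, 0],
  ],
  claw=[1, 1, 1, 1, 1, 1, 1, 1, 1, 1, 1],
)

```text
time: 23.27
tool_pos: [0.5455, -0.0398, 0.169]
tool_rot: [-0.497, 0.495, -0.503, 0.505]
wrist_force: [0.5, -0.1, -2.7]
gripper_width: 0.0111
```

Run:
```python
from h import *
p=hp(1,0,.152); go(p,-2.75)
```

```text
t 23.27 pos [ 0.5455 -0.0398  0.169 ] jaw -0.94 q [-0.07  0.3  -0.09  1.18  0.    1.51] w 0.0111 F [ 0.5 -0.1 -2.7]
 offset(tool) mm [-8.  17.1  1.4] tilt fix [-0.29  0.   -0.02]
 turn about tool y (down => -world yaw): 1.81
```

Request:
jog_arm(
  offset=[
    [-0.004, 0, 0.001],
    [-0.004, 0.003, 0.001],
    [0, 0.005, 0.001],
    [0, 0.004, 0],
    [0, 0.003, 0],
    [0, 0.001, 0],
    [0, 0, 0],
  ],
  delta_rot=[
    [0, 1.8, 0],
    [0, 0, 0],
    [0, 0, 0],
    [0, 0, 0],
    [0, 0, 0],
    [0, 0, 0],
    [0, 0, 0],
  ],
  claw=[1, 1, 1, 1, 1, 1, 1],
)

```text
time: 23.85
tool_pos: [0.5492, -0.0319, 0.1515]
tool_rot: [-0.487, 0.485, -0.512, 0.515]
wrist_force: [0.1, -0.3, -2.0]
gripper_width: 0.0113
```

Run:
```python
from h import *
p=hp(1,0,.152); go(p,-2.75)
```

```text
t 23.85 pos [ 0.5492 -0.0319  0.1515] jaw -3.21 q [-0.06  0.31 -0.12  1.14 -0.    1.57] w 0.0113 F [ 0.1 -0.3 -2. ]
 offset(tool) mm [ 0.  -0.6 -2.1] tilt fix [-0.31  0.    0.  ]
 turn about tool y (down => -world yaw): -0.46
```

Request:
jog_arm(
  offset=[
    [0, 0.002, -0.001],
    [0, 0.002, 0],
    [0, 0.001, 0],
    [0, 0, 0],
  ],
  delta_rot=[
    [0, -0.4, 0],
    [0, 0, 0],
    [0, 0, 0],
    [0, 0, 0],
  ],
  claw=[1, 1, 1, 1],
)

```text
time: 24.18
tool_pos: [0.5492, -0.032, 0.1515]
tool_rot: [-0.491, 0.485, -0.509, 0.515]
wrist_force: [0.6, 0.7, -1.6]
gripper_width: 0.0107
```

Request:
jog_arm(
  offset=[
    [0, 0, 0],
    [0, 0, 0],
    [0, 0, 0],
    [0, 0, 0],
    [0, -0.004, 0],
    [0, -0.01, 0],
    [0, -0.02, 0],
    [0, -0.025, 0],
    [0, -0.03, 0],
    [0, -0.02, 0],
    [0, 0, 0],
  ],
  delta_rot=[
    [0, 0, 0],
    [0, 0, 0],
    [0, 0, 0],
    [0, 0, 0],
    [0, 0, 0],
    [0, 0, 0],
    [0, 0, 0],
    [0, 0, 0],
    [0, 0, 0],
    [0, 0, 0],
    [0, 0, 0],
  ],
  claw=[0.8, 0.8, 0.8, 0.8, 0.8, 0.8, 0.75, 0.6, 0.4, 0.2, 0],
)

```text
time: 25.1
tool_pos: [0.5471, -0.0322, 0.2678]
tool_rot: [-0.49, 0.485, -0.509, 0.514]
wrist_force: [-0.9, -0.7, 0.5]
gripper_width: 0.0689
```

Run:
```python
from h import *
c=eyes.capture("wrist"); print(bar(c,hp(1)[:2],zlo=.16,zhi=.19,rad=.05),bar(c,hp(2)[:2],zlo=.16,zhi=.19,rad=.05))
cv2.imwrite("pics/w9.png",c["pixels"])
go([.5421,-.0318,.25])
```

```text
[(2283, array([550.6, -28.9]), array([73.8, 11.9]), 'caddy x angle', -2.9, 'z', np.float64(0.175))] [(2591, array([553.7,  70.1]), array([59.2, 11.9]), 'caddy x angle', -2.3, 'z', np.float64(0.1753))]
t 25.15 pos [ 0.5469 -0.0322  0.2664] jaw -2.74 q [-0.06  0.26  0.11  1.41  0.    1.56] w 0.0757 F [-0.  -0.1  0.4]
 offset(tool) mm [-0.1 16.4 -4.9] tilt fix [-0.53  0.   -0.01]
```

Both hung caddies now read bar top z 0.175 and angles -2.9° and -2.3°. Next is the wheel caddy.

Run:
```python
from h import *
go([.4386,.389,.25],-24.5)
```

```text
t 25.15 pos [ 0.5469 -0.0322  0.2664] jaw -2.74 q [-0.06  0.26  0.11  1.41  0.    1.56] w 0.0757 F [-0.  -0.1  0.4]
 offset(tool) mm [-415.5   15.3 -128.5] tilt fix [-0.53  0.   -0.01]
 turn about tool y (down => -world yaw): 21.76
```

Request:
jog_arm(
  offset=[
    [-0.036, 0.001, -0.011],
    [-0.037, 0.001, -0.0115],
    [-0.037, 0.001, -0.0115],
    [-0.037, 0.001, -0.0115],
    [-0.037, 0.001, -0.0115],
    [-0.037, 0.001, -0.0115],
    [-0.037, 0.001, -0.0115],
    [-0.037, 0.001, -0.0115],
    [-0.037, 0.001, -0.0115],
    [-0.037, 0.001, -0.0115],
    [-0.03, 0.001, -0.009],
    [0, 0, 0],
  ],
  delta_rot=[
    [0, 0, 0],
    [0, 0, 0],
    [0, 0, 0],
    [0, 0, 0],
    [0, 0, 0],
    [0, 0, 0],
    [0, 0, 0],
    [0, 0, 0],
    [0, 0, 0],
    [0, 0, 0],
    [0, 0, 0],
    [0, 0, 0],
  ],
  claw=[0, 0, 0, 0, 0, 0, 0, 0, 0, 0, 0, 0],
)

```text
time: 26.15
tool_pos: [0.437, 0.3868, 0.2462]
tool_rot: [-0.485, 0.486, -0.512, 0.516]
wrist_force: [-0.3, -1.0, -0.7]
gripper_width: 0.0856
```

Request:
jog_arm(
  offset=[
    [0, 0, 0],
    [0, 0, 0],
    [0, 0, 0],
    [0, 0, 0],
    [0, 0, 0],
    [0, 0, 0],
  ],
  delta_rot=[
    [0, 5.5, 0],
    [0, 5.5, 0],
    [0, 5.5, 0],
    [0, 5.5, 0],
    [0, 0, 0],
    [0, 0, 0],
  ],
  claw=[0, 0, 0, 0, 0, 0],
)

```text
time: 26.65
tool_pos: [0.4335, 0.3885, 0.2406]
tool_rot: [-0.373, 0.379, -0.596, 0.601]
wrist_force: [-0.1, 0.4, -0.1]
gripper_width: 0.085
```

Run:
```python
from h import *
c=eyes.capture("wrist"); b=bar(c,[.4386,.389]); print(b)
cv2.imwrite("pics/w10.png",c["pixels"])
go([*(b[0][1]/1000),.21],b[0][4])
```

```text
[(2128, array([439.6, 390.4]), array([73.5, 11.7]), 'caddy x angle', -24.9, 'z', np.float64(0.1404))]
t 26.7 pos [0.4335 0.3884 0.2406] jaw -25.67 q [ 0.73  0.34  0.16  1.4  -0.01  2.75] w 0.0851 F [-0.4 -0.3 -0.2]
 offset(tool) mm [-4.8 30.5  4.6] tilt fix [-0.12  0.    0.67]
 turn about tool y (down => -world yaw): -0.77
```

Request:
jog_arm(
  offset=[
    [-0.0048, 0.015, 0.003],
    [0, 0.028, 0],
    [0, 0.028, 0],
    [0, 0.015, 0],
    [0, 0, 0],
  ],
  delta_rot=[
    [0, -0.7, 0.6],
    [0, 0, 0],
    [0, 0, 0],
    [0, 0, 0],
    [0, 0, 0],
  ],
  claw=[0, 0, 0, 0, 0],
)

```text
time: 27.12
tool_pos: [0.4397, 0.3908, 0.1526]
tool_rot: [-0.386, 0.383, -0.593, 0.594]
wrist_force: [-0.1, -0.2, -0.2]
gripper_width: 0.0855
```

Run:
```python
from h import *
go([.4396,.3904,.114],-24.9)
```

```text
t 27.12 pos [0.4397 0.3908 0.1526] jaw -24.16 q [ 0.73  0.38 -0.02  1.17 -0.    2.72] w 0.0855 F [-0.1 -0.2 -0.2]
 offset(tool) mm [ 0.5 38.6 -0. ] tilt fix [-0.21  0.   -0.15]
 turn about tool y (down => -world yaw): 0.74
```

Request:
jog_arm(
  offset=[
    [0, 0.015, 0],
    [0, 0.017, 0],
    [0, 0.007, 0],
    [0, 0, 0],
    [0, 0, 0],
    [0, 0, 0],
    [0, 0, 0],
    [0, 0, 0],
    [0, 0, 0],
    [0, 0, 0],
  ],
  delta_rot=[
    [0, 0.7, 0],
    [0, 0, 0],
    [0, 0, 0],
    [0, 0, 0],
    [0, 0, 0],
    [0, 0, 0],
    [0, 0, 0],
    [0, 0, 0],
    [0, 0, 0],
    [0, 0, 0],
  ],
  claw=[0, 0, 0, 0.5, 1, 1, 1, 1, 1, 1],
  newtons=70,
)

```text
time: 27.95
tool_pos: [0.4422, 0.392, 0.1193]
tool_rot: [-0.387, 0.38, -0.594, 0.594]
wrist_force: [0.3, -1.2, -2.4]
gripper_width: 0.0106
```

Run:
```python
from h import *
go([.4396,.3904,.114],-24.9)
```

```text
t 27.95 pos [0.4422 0.392  0.1193] jaw -24.36 q [ 0.73  0.4  -0.07  1.09 -0.    2.72] w 0.0106 F [ 0.3 -1.2 -2.4]
 offset(tool) mm [ 2.6  5.3 -1.8] tilt fix [-0.36  0.   -0.48]
 turn about tool y (down => -world yaw): 0.54
```

Request:
jog_arm(
  offset=[
    [0, -0.015, 0],
    [0, -0.03, 0],
    [0, -0.03, 0],
    [0, -0.03, 0],
    [0, -0.01, 0],
    [0, 0, 0],
  ],
  delta_rot=[
    [0, 0, 0],
    [0, 0, 0],
    [0, 0, 0],
    [0, 0, 0],
    [0, 0, 0],
    [0, 0, 0],
  ],
  claw=[1, 1, 1, 1, 1, 1],
)

```text
time: 28.45
tool_pos: [0.4391, 0.3896, 0.2365]
tool_rot: [-0.384, 0.382, -0.593, 0.595]
wrist_force: [-0.3, 0.1, -3.0]
gripper_width: 0.0101
```

```bash
cat >> h.py <<'E'
def held(c):
    "bar-top height above TCP and bar centre in tool x/z of held caddy"
    P=cloud(c); s=st(); q=s["tool_rot"]; M=R.from_quat([q[1],q[2],q[3],q[0]]).as_matrix(); T=(P-s["tool_pos"])@M
    m=(abs(T[...,2])<.004)&(abs(T[...,0])<.06)&(T[...,1]<-.008)&(T[...,1]>-.04); B=T[m]
    return m.sum(), "TCP below top",np.percentile(-B[:,1],[50,90]).round(4) if len(B) else None,"x range",np.percentile(B[:,0],[1,99]).round(4) if len(B) else None
E
python3 - <<'E'
from h import *
c=eyes.capture("wrist"); print(held(c)); cv2.imwrite("pics/w11.png",c["pixels"])
go(hp(3,-.125,.237),-2.75)
E
```

```text
(np.int64(4566), 'TCP below top', array([0.023 , 0.0237]), 'x range', array([-0.0345,  0.0371]))
t 28.5 pos [0.4391 0.3896 0.2357] jaw -24.33 q [ 0.73  0.34  0.15  1.37 -0.    2.72] w 0.0102 F [ 1.2 -0.4 -2.8]
 offset(tool) mm [190.2  -1.2  78.5] tilt fix [-0.19  0.   -0.06]
 turn about tool y (down => -world yaw): -21.58
```

Request:
jog_arm(
  offset=[
    [0.018, 0, 0.0075],
    [0.035, 0, 0.0144],
    [0.035, 0, 0.0144],
    [0.035, 0, 0.0144],
    [0.035, 0, 0.0144],
    [0.025, 0, 0.0105],
    [0, 0, 0],
    [0, 0, 0],
    [0, 0, 0],
    [0, 0, 0],
    [0, 0, 0],
    [0, 0, 0],
  ],
  delta_rot=[
    [0, 0, 0],
    [0, 0, 0],
    [0, 0, 0],
    [0, 0, 0],
    [0, 0, 0],
    [0, 0, 0],
    [0, -5.4, 0],
    [0, -5.4, 0],
    [0, -5.4, 0],
    [0, -5.4, 0],
    [0, 0, 0],
    [0, 0, 0],
  ],
  claw=[1, 1, 1, 1, 1, 1, 1, 1, 1, 1, 1, 1],
)

```text
time: 29.5
tool_pos: [0.4241, 0.1795, 0.2178]
tool_rot: [0.485, -0.499, 0.51, -0.507]
wrist_force: [0.8, 0.6, -2.9]
gripper_width: 0.0103
```

Run:
```python
from h import *
go(hp(3,-.125,.179),-2.75)
c=eyes.capture("wrist"); print(held(c)); P=cloud(c); z=P[...,2]
mm=((P[...,0]>.49)&(z>.118)&(z<.16)&(P[...,0]<.66)).astype(np.uint8); nl,L,S,C=cv2.connectedComponentsWithStats(mm)
for i in range(1,nl):
    if S[i,4]>150:
        B=P[L==i]; a=B@RX;l=B@RY
        s=(a<a.min()+.04); print(C[i].round(),S[i,4],"l",np.median(l[s]).round(4),np.median(l).round(4),"amin",np.percentile(a,1).round(4))
```

```text
t 29.5 pos [0.4241 0.1795 0.2178] jaw -1.9 q [ 0.4   0.15 -0.16  1.28 -0.    2.01] w 0.0103 F [ 0.8  0.6 -2.9]
 offset(tool) mm [-5.1 38.6  8.6] tilt fix [ 0.93 -0.    0.65]
 turn about tool y (down => -world yaw): 0.85
(np.int64(4556), 'TCP below top', array([0.0222, 0.0231]), 'x range', array([-0.0341,  0.0378]))
[568. 241.] 3009 l 0.2061 0.206 amin 0.5133
[520. 367.] 2439 l 0.1275 0.1275 amin 0.5285
[604. 388.] 881 l 0.1016 0.1017 amin 0.5859
```

Request:
jog_arm(
  offset=[
    [-0.006, 0.005, 0.003],
    [0, 0.012, 0],
    [0, 0.012, 0],
    [0, 0.006, 0],
    [0, 0, 0],
  ],
  delta_rot=[
    [0, 0, 0],
    [0.9, 0.8, 0.6],
    [0, 0, 0],
    [0, 0, 0],
    [0, 0, 0],
  ],
  claw=[1, 1, 1, 1, 1],
)

```text
time: 29.97
tool_pos: [0.4275, 0.1874, 0.1789]
tool_rot: [0.485, -0.486, 0.514, -0.514]
wrist_force: [-0.5, -0.2, -2.0]
gripper_width: 0.0103
```

Run:
```python
from h import *
p=hp(3,0,.179)+.0015*RY; go(p,-2.75)
```

```text
t 29.97 pos [0.4275 0.1874 0.1789] jaw -3.26 q [ 0.41  0.17 -0.25  1.16 -0.    2.04] w 0.0103 F [-0.5 -0.2 -2. ]
 offset(tool) mm [  0.6  -0.2 129.9] tilt fix [ 0.05 -0.    0.04]
 turn about tool y (down => -world yaw): -0.51
```

Request:
jog_arm(
  offset=[
    [0, 0, 0.012],
    [0, 0, 0.015],
    [0, 0, 0.015],
    [0, 0, 0.012],
    [0, 0, 0.006],
    [0, 0, 0],
  ],
  delta_rot=[
    [0, -0.4, 0],
    [0, 0, 0],
    [0, 0, 0],
    [0, 0, 0],
    [0, 0, 0],
    [0, 0, 0],
  ],
  claw=[1, 1, 1, 1, 1, 1],
)

```text
time: 30.47
tool_pos: [0.4934, 0.1857, 0.1796]
tool_rot: [-0.487, 0.487, -0.512, 0.513]
wrist_force: [-0.6, -0.8, -2.6]
gripper_width: 0.0104
```

Run:
```python
from h import *
p=hp(3,0,.179)+.0015*RY; go(p,-2.75)
c=eyes.capture("wrist"); print(held(c), bar(c,hp(2)[:2],zlo=.16,zhi=.19,rad=.05))
```

```text
t 30.47 pos [0.4934 0.1857 0.1796] jaw -2.87 q [ 0.36  0.26 -0.11  1.19 -0.    1.98] w 0.0104 F [-0.6 -0.8 -2.6]
 offset(tool) mm [ 3.1  0.6 64. ] tilt fix [-0.02  0.    0.02]
 turn about tool y (down => -world yaw): -0.12
(np.int64(4719), 'TCP below top', array([0.0223, 0.0232]), 'x range', array([-0.0341,  0.0378])) [(133, array([558.2, 114.9]), array([2.9, 6.2]), 'caddy x angle', 81.7, 'z', np.float64(0.1655))]
```

Request:
jog_arm(
  offset=[
    [0.002, 0, 0.012],
    [0.001, 0, 0.015],
    [0, 0, 0.015],
    [0, 0, 0.011],
    [0, 0, 0.005],
    [0, 0, 0],
  ],
  delta_rot=[
    [0, 0, 0],
    [0, 0, 0],
    [0, 0, 0],
    [0, 0, 0],
    [0, 0, 0],
    [0, 0, 0],
  ],
  claw=[1, 1, 1, 1, 1, 1],
)

```text
time: 31.02
tool_pos: [0.5495, 0.1798, 0.1802]
tool_rot: [0.487, -0.488, 0.513, -0.512]
wrist_force: [-0.7, 0.2, -2.3]
gripper_width: 0.0104
```

Run:
```python
from h import *
p=hp(3,0,.1517)+.0015*RY; go(p,-2.75)
c=eyes.capture("top"); im=c["pixels"][180:225,300:400]; cv2.imwrite("pics/t5.png",cv2.resize(im,None,fx=7,fy=7,interpolation=cv2.INTER_CUBIC))
```

```text
t 31.02 pos [0.5495 0.1798 0.1802] jaw -2.84 q [0.32 0.35 0.02 1.24 0.   1.94] w 0.0104 F [-0.7  0.2 -2.3]
 offset(tool) mm [ 0.  28.5  7.7] tilt fix [ 0.15 -0.    0.04]
 turn about tool y (down => -world yaw): -0.09
```

Request:
jog_arm(
  offset=[
    [0, 0.003, 0.005],
    [0, 0.007, 0.004],
    [0, 0.007, 0.001],
    [0, 0.006, 0.001],
    [0, 0.004, 0],
    [0, 0.001, 0],
    [0, 0, 0],
  ],
  delta_rot=[
    [0, 0, 0],
    [0, 0, 0],
    [0, 0, 0],
    [0, 0, 0],
    [0, 0, 0],
    [0, 0, 0],
    [0, 0, 0],
  ],
  claw=[1, 1, 1, 1, 1, 1, 1],
)

```text
time: 31.65
tool_pos: [0.5588, 0.1799, 0.1532]
tool_rot: [0.488, -0.487, 0.512, -0.512]
wrist_force: [-0.1, 0.1, -1.3]
gripper_width: 0.0106
```

Run:
```python
from h import *
p=hp(3,0,.1517)+.0015*RY; go(p,-2.75); c=eyes.capture("wrist"); print(held(c))
```

```text
t 31.65 pos [0.5588 0.1799 0.1532] jaw -2.76 q [ 0.31  0.38 -0.01  1.18  0.    1.93] w 0.0106 F [-0.1  0.1 -1.3]
 offset(tool) mm [ 0.5  1.5 -1.6] tilt fix [-0.02  0.   -0.05]
 turn about tool y (down => -world yaw): -0.01
(np.int64(4574), 'TCP below top', array([0.0222, 0.023 ]), 'x range', array([-0.0341,  0.0378]))
```

Request:
jog_arm(
  offset=[
    [0, 0.002, -0.001],
    [0, 0.001, 0],
    [0, 0, 0],
    [0, 0, 0],
    [0, 0, 0],
    [0, 0, 0],
    [0, -0.004, 0],
    [0, -0.01, 0],
    [0, -0.02, 0],
    [0, -0.03, 0],
    [0, -0.03, 0],
    [0, 0, 0],
  ],
  delta_rot=[
    [0, 0, 0],
    [0, 0, 0],
    [0, 0, 0],
    [0, 0, 0],
    [0, 0, 0],
    [0, 0, 0],
    [0, 0, 0],
    [0, 0, 0],
    [0, 0, 0],
    [0, 0, 0],
    [0, 0, 0],
    [0, 0, 0],
  ],
  claw=[1, 1, 0.8, 0.8, 0.8, 0.8, 0.8, 0.8, 0.75, 0.6, 0.4, 0.2],
)

```text
time: 32.7
tool_pos: [0.5566, 0.1796, 0.2506]
tool_rot: [-0.488, 0.488, -0.512, 0.512]
wrist_force: [0.1, 0.5, 0.5]
gripper_width: 0.0571
```

Run:
```python
from h import *
c=eyes.capture("wrist"); 
for k in (1,2,3): print(k,hp(k)[:2],bar(c,hp(k)[:2],zlo=.16,zhi=.19,rad=.05))
cv2.imwrite("pics/w12.png",c["pixels"])
o,c,P=caddies()
for q in o: print(q[:3])
go([.5569,-.2369,.25],87.25)
```

```text
1 [ 0.5471217  -0.03182362] []
2 [0.5521092  0.07306088] [(1911, array([554.2,  78.6]), array([73.7, 11.7]), 'caddy x angle', -2.5, 'z', np.float64(0.1749))]
3 [0.5570967  0.17794538] [(2557, array([559.9, 176. ]), array([74.1, 12. ]), 'caddy x angle', -2.8, 'z', np.float64(0.1752))]
(array([383., 211.]), array([ 0.528, -0.034,  0.049]), array([ 0.5551, -0.0291]))
t 32.8 pos [0.5556 0.1793 0.2464] jaw -2.76 q [0.31 0.34 0.17 1.4  0.   1.93] w 0.0683 F [ 0.2 -0.6 -0.8]
 offset(tool) mm [415.7  -3.3  21.3] tilt fix [ 0.19 -0.    0.06]
 turn about tool y (down => -world yaw): 89.99
```

View pics/w12.png

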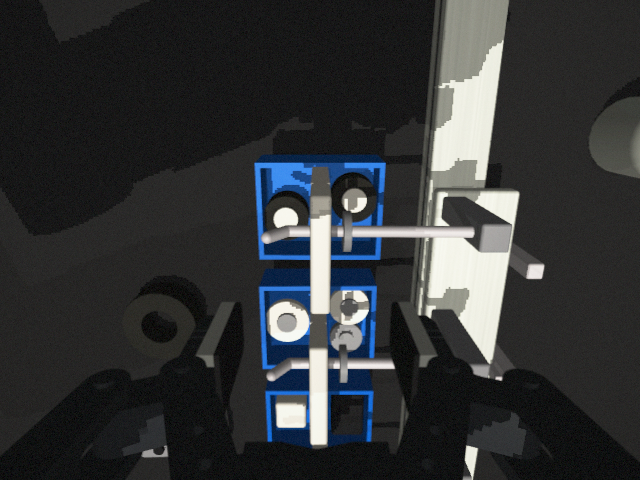

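The wrist view shows all three caddies hanging square, at (320,230), (320,365) and (318,430). Now to the push post; on the way I'll check whether any bench area has stayed hidden.

Request:
jog_arm(
  offset=[
    [0.036, 0, 0.002],
    [0.039, -0.001, 0.002],
    [0.039, -0.001, 0.002],
    [0.039, -0.001, 0.002],
    [0.039, -0.001, 0.002],
    [0.039, -0.001, 0.002],
    [0.039, -0.001, 0.002],
    [0.039, -0.001, 0.002],
    [0.039, -0.001, 0.002],
    [0.039, 0, 0.002],
    [0.02, 0, 0.001],
    [0, 0, 0],
  ],
  delta_rot=[
    [0, 0, 0],
    [0, 0, 0],
    [0, 0, 0],
    [0, 0, 0],
    [0, 0, 0],
    [0, 0, 0],
    [0, 0, 0],
    [0, 0, 0],
    [0, 0, 0],
    [0, 0, 0],
    [0, 0, 0],
    [0, 0, 0],
  ],
  claw=[0.3, 0.3, 0.5, 0.6, 0.6, 0.6, 0.6, 0.6, 0.6, 0.6, 0.6, 0.6],
)

```text
time: 33.8
tool_pos: [0.5533, -0.2436, 0.2433]
tool_rot: [0.486, -0.494, 0.515, -0.505]
wrist_force: [-0.7, 1.3, 0.0]
gripper_width: 0.0343
```

Request:
jog_arm(
  offset=[
    [0, 0, 0],
    [0, 0, 0],
    [0, 0, 0],
    [0, 0, 0],
    [0, 0, 0],
    [0, 0, 0],
    [0, 0, 0],
    [0, 0, 0],
    [0, 0, 0],
    [0, 0, 0],
    [0, 0, 0],
    [0, 0, 0],
  ],
  delta_rot=[
    [0, 6.9, 0],
    [0, 6.9, 0],
    [0, 6.9, 0],
    [0, 6.9, 0],
    [0, 6.9, 0],
    [0, 6.9, 0],
    [0, 6.9, 0],
    [0, 6.9, 0],
    [0, 6.9, 0],
    [0, 6.9, 0],
    [0, 6.9, 0],
    [0, 6.9, 0],
  ],
  claw=[0.6, 0.6, 0.6, 0.6, 0.6, 0.6, 0.6, 0.6, 0.6, 0.6, 0.6, 0.6],
)

```text
time: 34.8
tool_pos: [0.5483, -0.2357, 0.2319]
tool_rot: [-0.001, -0.025, 0.712, -0.702]
wrist_force: [-0.6, -0.2, -0.6]
gripper_width: 0.0344
```

Run:
```python
from h import *
print(post(eyes.capture("wrist")))
o,c,P=caddies(); cv2.imwrite("pics/top6.png",c["pixels"])
for q in o: print(q[:3])
go([.5569,-.2369,.2],87.25)
# never-seen bench area: arm pixels (grey-blue, dark shapes) approximated by differing between frames: use min depth-height
ims=[cv2.imread(f"pics/top{i}.png") for i in(0,1,2,3,6)]
blue=[]
for im in ims:
    h=cv2.cvtColor(im,cv2.COLOR_BGR2HSV); m=((h[...,0]>100)&(h[...,0]<125)&(h[...,1]>150)&(h[...,2]>70)).astype(np.uint8)
    n,L,S,C=cv2.connectedComponentsWithStats(m); blue.append([(tuple(C[i].round().astype(int)),int(S[i,4])) for i in range(1,n) if S[i,4]>30])
print(blue)
```

```text
[(np.int32(1289), array([ 556.6, -237.5]), array([20. , 20.3]), 86.98567199707031), (np.int32(500), array([551.2, -64.8]), array([15.5,  9.1]), 39.95338821411133)]
(array([324., 189.]), array([0.602, 0.15 , 0.05 ]), array([0.5998, 0.1499]))
(array([351., 189.]), array([0.598, 0.056, 0.077]), array([0.5973, 0.0654]))
(array([314., 209.]), array([0.539, 0.189, 0.048]), array([0.5669, 0.1718]))
(array([345., 210.]), array([0.54 , 0.091, 0.048]), array([0.5616, 0.0908]))
t 34.9 pos [ 0.5483 -0.2358  0.2319] jaw -87.88 q [-0.4   0.39  0.21  1.43 -0.    2.7 ] w 0.0342 F [ 0.2 -0.5  1.1]
 offset(tool) mm [-9.8 31.6  1.9] tilt fix [ 0.81 -0.    2.09]
 turn about tool y (down => -world yaw): 4.87
[[((np.int64(499), np.int64(227)), 76), ((np.int64(256), np.int64(233)), 152), ((np.int64(493), np.int64(246)), 243), ((np.int64(244), np.int64(249)), 208), ((np.int64(282), np.int64(254)), 94), ((np.int64(293), np.int64(272)), 220), ((np.int64(159), np.int64(352)), 7300)], [((np.int64(249), np.int64(243)), 365), ((np.int64(281), np.int64(254)), 90), ((np.int64(293), np.int64(273)), 206), ((np.int64(159), np.int64(352)), 7306)], [((np.int64(249), np.int64(242)), 363), ((np.int64(505), np.int64(242)), 255), ((np.int64(282), np.int64(254)), 93), ((np.int64(293), np.int64(272)), 215), ((np.int64(159), np.int64(352)), 7310)], [((np.int64(376), np.int64(214)), 136), ((np.int64(256), np.int64(233)), 156), ((np.int64(244), np.int64(249)), 211), ((np.int64(282), np.int64(255)), 96), ((np.int64(293), np.int64(272)), 201), ((np.int64(159), np.int64(352)), 7300)], [((np.int64(312), np.int64(211)), 163), ((np.int64(340), np.int64(214)), 74), ((np.int64(159), np.int64(352)), 7297)]]
```

View pics/top6.png

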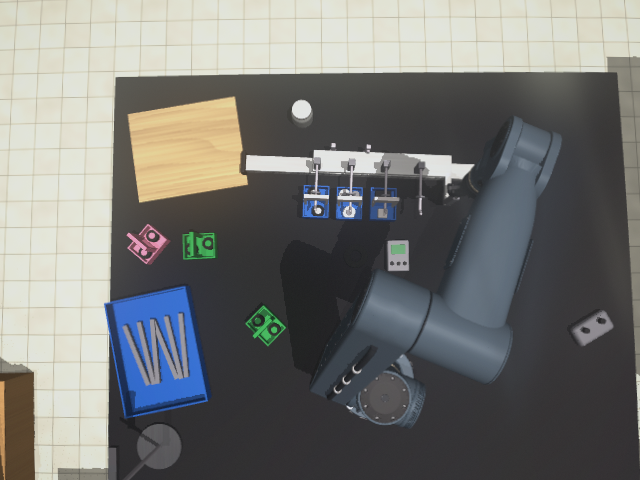

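The top view shows three caddies hanging at (316,203), (349,203) and (383,203). No other blue caddy is on the bench, and the controller and tyre are untouched. Now lower around the post.

Request:
jog_arm(
  offset=[
    [-0.009, 0, 0.001],
    [0, 0.01, 0],
    [0, 0.03, 0],
    [0, 0.03, 0],
    [0, 0.025, 0],
    [0, 0.01, 0],
    [0, 0, 0],
  ],
  delta_rot=[
    [0, 0, 0],
    [0.8, 4.8, 2.0],
    [0, 0, 0],
    [0, 0, 0],
    [0, 0, 0],
    [0, 0, 0],
    [0, 0, 0],
  ],
  claw=[0.6, 0.6, 0.6, 0.6, 0.6, 0.6, 0.6],
)

```text
time: 35.48
tool_pos: [0.5616, -0.2341, 0.122]
tool_rot: [0.005, -0.007, -0.706, 0.708]
wrist_force: [-0.1, 0.3, -0.3]
gripper_width: 0.0342
```

Run:
```python
from h import *
go([.5569,-.2372,.115],87.25)
print(post(eyes.capture("wrist")))
```

```text
t 35.48 pos [ 0.5616 -0.2341  0.122 ] jaw -90.96 q [-0.39  0.43 -0.01  1.12 -0.    2.76] w 0.0342 F [-0.1  0.3 -0.3]
 offset(tool) mm [4.7 7.  3.2] tilt fix [-0.11  0.   -0.14]
 turn about tool y (down => -world yaw): 1.79
[(np.int32(1954), array([ 565.9, -257.3]), array([18.6, 28.6]), 39.73855209350586), (np.int32(1959), array([ 566.5, -211.6]), array([28.8, 18.9]), 47.433837890625), (np.int32(4167), array([ 556.8, -237.5]), array([20.2, 20.9]), 86.87015533447266)]
```

Request:
jog_arm(
  offset=[
    [0.0045, 0.002, 0],
    [0, 0.001, -0.002],
    [0, 0.001, -0.003],
    [0, 0.001, -0.004],
    [0, 0.001, -0.005],
    [0, 0.001, -0.005],
    [0, 0.001, -0.005],
    [0, 0.001, -0.005],
    [0, 0.001, -0.005],
    [0, 0.001, -0.005],
    [0, 0.001, -0.005],
    [0, 0.001, -0.005],
  ],
  delta_rot=[
    [0, 1.8, 0],
    [0, 0, 0],
    [0, 0, 0],
    [0, 0, 0],
    [0, 0, 0],
    [0, 0, 0],
    [0, 0, 0],
    [0, 0, 0],
    [0, 0, 0],
    [0, 0, 0],
    [0, 0, 0],
    [0, 0, 0],
  ],
  claw=[0.6, 0.6, 0.6, 0.6, 0.6, 0.6, 0.6, 0.6, 0.6, 0.6, 0.6, 0.6],
)

```text
time: 36.53
tool_pos: [0.5646, -0.1824, 0.1147]
tool_rot: [0.009, -0.017, -0.704, 0.71]
wrist_force: [1.0, -2.2, 1.4]
gripper_width: 0.0344
```

```bash
cat >> h.py <<'E'
def pp():
    r=post(eyes.capture("wrist")); s=st(); print("tcp l",(np.array(s["tool_pos"])@RY).round(4),"posts",[(q[0],q[1],q[2],(q[1]/1000@RY[:2]).round(4)) for q in r])
E
python3 - <<'E'
from h import *
go([.5620,-.1206,.118],87.25); pp()
E
```

```text
t 36.53 pos [ 0.5646 -0.1824  0.1147] jaw -92.14 q [-0.31  0.4  -0.08  1.08 -0.    2.87] w 0.0344 F [ 1.  -2.2  1.4]
 offset(tool) mm [  4.9  -3.8 -61.6] tilt fix [-0.4   0.   -0.66]
 turn about tool y (down => -world yaw): 0.61
tcp l -0.1544 posts [(np.int32(5108), array([ 572.5, -151. ]), array([28.1, 31.1]), np.float64(-0.1236)), (np.int32(4645), array([ 570.2, -213.6]), array([30.9, 28. ]), np.float64(-0.1863)), (np.int32(4471), array([ 559.3, -189.5]), array([20., 21.]), np.float64(-0.1627)), (np.int32(296), array([ 560.6, -135.4]), array([ 5.5, 10.7]), np.float64(-0.1086))]
```

Request:
jog_arm(
  offset=[
    [0.001, 0, -0.003],
    [0.001, 0.0005, -0.005],
    [0.001, 0.0005, -0.005],
    [0.001, 0.0005, -0.005],
    [0, 0.0005, -0.005],
    [0, 0.0005, -0.005],
    [0, 0.0005, -0.005],
    [0, 0.0005, -0.005],
    [0, 0.0005, -0.004],
    [0, 0, -0.004],
    [0, 0, -0.002],
    [0, 0, 0],
  ],
  delta_rot=[
    [0, 0.5, 0],
    [0, 0, 0],
    [0, 0, 0],
    [0, 0, 0],
    [0, 0, 0],
    [0, 0, 0],
    [0, 0, 0],
    [0, 0, 0],
    [0, 0, 0],
    [0, 0, 0],
    [0, 0, 0],
    [0, 0, 0],
  ],
  claw=[0.6, 0.6, 0.6, 0.6, 0.6, 0.6, 0.6, 0.6, 0.6, 0.6, 0.6, 0.6],
)

```text
time: 37.58
tool_pos: [0.5626, -0.1278, 0.1095]
tool_rot: [0.012, -0.02, -0.705, 0.709]
wrist_force: [0.1, 0.1, 0.6]
gripper_width: 0.034
```

Run:
```python
from h import *
go([.5620,-.1206,.118],87.25); pp()
```

```text
t 37.58 pos [ 0.5626 -0.1278  0.1095] jaw -92.64 q [-0.22  0.38 -0.13  1.05 -0.    2.97] w 0.034 F [0.1 0.1 0.6]
 offset(tool) mm [ 0.9 -8.5 -7.1] tilt fix [-0.37  0.   -0.65]
 turn about tool y (down => -world yaw): 0.11
tcp l -0.101 posts [(np.int32(7549), array([565.5, -93.8]), array([27.3, 37.3]), np.float64(-0.0668)), (np.int32(7415), array([ 561.8, -162.7]), array([36.8, 27.2]), np.float64(-0.1358)), (np.int32(4991), array([ 562.1, -134.6]), array([19.9, 21. ]), np.float64(-0.1078))]
```

Request:
jog_arm(
  offset=[
    [0, 0, -0.0015],
    [0, 0, -0.0015],
    [0, 0, -0.0015],
    [0, 0, 0],
  ],
  delta_rot=[
    [0, 0, 0],
    [0, 0, 0],
    [0, 0, 0],
    [0, 0, 0],
  ],
  claw=[0.6, 0.6, 0.6, 0.6],
)

```text
time: 37.97
tool_pos: [0.5623, -0.1227, 0.109]
tool_rot: [0.013, -0.02, -0.705, 0.709]
wrist_force: [-0.4, 0.0, -0.4]
gripper_width: 0.0343
```

Run:
```python
from h import *
go([.5620,-.1206,.118],87.25); pp()
```

```text
t 37.97 pos [ 0.5623 -0.1227  0.109 ] jaw -92.65 q [-0.21  0.38 -0.13  1.05 -0.    2.97] w 0.0343 F [-0.4  0.  -0.4]
 offset(tool) mm [ 0.3 -9.  -2.1] tilt fix [-0.3   0.   -0.57]
 turn about tool y (down => -world yaw): 0.1
tcp l -0.096 posts [(np.int32(7511), array([ 561.7, -157.8]), array([37.3, 26.8]), np.float64(-0.1309)), (np.int32(7584), array([564.5, -87.3]), array([37.6, 27. ]), np.float64(-0.0604)), (np.int32(5104), array([ 563. , -127.7]), array([20.5, 20.2]), np.float64(-0.1008))]
```

The post jumped ahead of the finger to exactly +110 mm: it clicked in. Centre on the post and retreat upward.

Request:
jog_arm(
  offset=[
    [0, 0, 0.003],
    [0, 0, 0.002],
    [0, -0.02, 0],
    [0, -0.03, 0],
    [0, -0.035, 0],
    [0, -0.035, 0],
    [0, -0.02, 0],
    [0, 0, 0],
  ],
  delta_rot=[
    [0, 0, 0],
    [0, 0, 0],
    [0, 0, 0],
    [0, 0, 0],
    [0, 0, 0],
    [0, 0, 0],
    [0, 0, 0],
    [0, 0, 0],
  ],
  claw=[0.6, 0.6, 0.6, 0.6, 0.6, 0.6, 0.6, 0.6],
)

```text
time: 38.68
tool_pos: [0.5584, -0.1288, 0.2525]
tool_rot: [0.016, -0.018, -0.705, 0.708]
wrist_force: [-0.4, -0.2, 0.2]
gripper_width: 0.034
```

Request:
jog_arm(
  offset=[
    [0.03, 0, 0.03],
    [0.025, 0, 0.03],
    [0.02, 0, 0.03],
    [0.02, 0, 0.03],
    [0, 0, 0.03],
    [0, 0, 0.03],
    [0, 0, 0],
    [0, 0, 0],
  ],
  delta_rot=[
    [0, 0, 0],
    [0, 0, 0],
    [0, 0, 0],
    [0, 0, 0],
    [0, 0, 0],
    [0, 0, 0],
    [0, 0, 0],
    [0, 0, 0],
  ],
  claw=[0.6, 0.6, 0.6, 0.6, 0.6, 0.6, 0.6, 0.6],
)

```text
time: 39.35
tool_pos: [0.4509, -0.3113, 0.2508]
tool_rot: [0.014, -0.018, -0.705, 0.709]
wrist_force: [-0.4, 0.2, -0.1]
gripper_width: 0.034
```

Run:
```python
from h import *
go([.5,-.3,.25])
c=eyes.capture("top"); print(hooks(c))
for k in(1,2,3):
    p=hp(k)+.11*RY; print(k,p[:2].round(4),bar(c,p[:2],zlo=.162,zhi=.19,rad=.045))
A=cv2.resize(c["pixels"][125:235,255:405],None,fx=5.2,fy=5.2,interpolation=cv2.INTER_CUBIC); cv2.imwrite("pics/t7.png",A)
```

```text
t 39.35 pos [ 0.4509 -0.3113  0.2508] jaw -92.58 q [-0.6   0.27  0.08  1.37 -0.    2.58] w 0.034 F [-0.4  0.2 -0.1]
 offset(tool) mm [-48.5   1.1 -13.5] tilt fix [-0.26  0.   -0.35]
[(np.float64(-0.001), np.float64(0.5129), np.float64(0.6725), 201), (np.float64(0.1033), np.float64(0.5644), np.float64(0.671), 141), (np.float64(0.2079), np.float64(0.5626), np.float64(0.6736), 156), (np.float64(0.313), np.float64(0.5643), np.float64(0.6738), 156)]
1 [0.5523 0.0781] [(117, array([555.3,  78.2]), array([70.3, 13.3]), 'caddy x angle', -2.7, 'z', np.float64(0.1747))]
2 [0.5573 0.1829] [(115, array([559.1, 186.2]), array([70.5, 13.1]), 'caddy x angle', -2.9, 'z', np.float64(0.1746))]
3 [0.5623 0.2878] [(123, array([564.8, 284.3]), array([73.2, 14.3]), 'caddy x angle', -3.1, 'z', np.float64(0.174))]
```

View pics/t7.png

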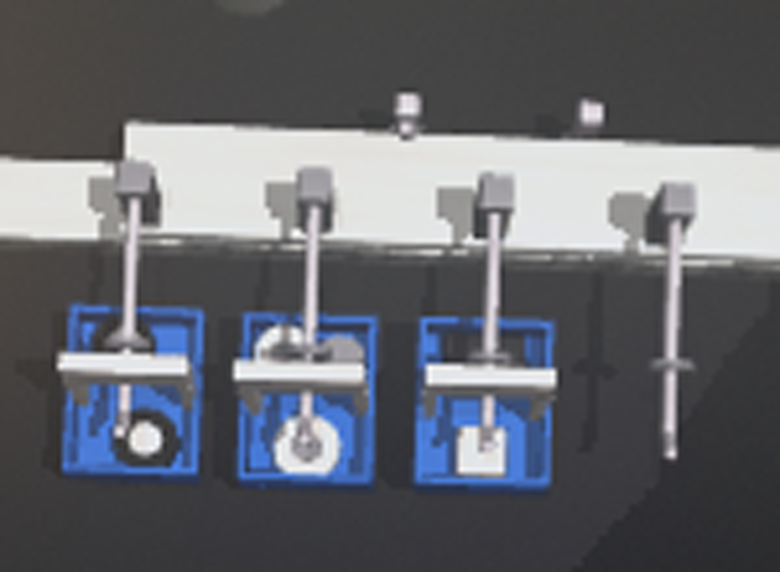

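The crop shows the pointer at the left index post (407,130) and three caddies hanging square on hooks 1–3. One last check after a second of rest, then I'll hand in.

Request:
jog_arm(
  offset=[
    [0, 0, 0],
    [0, 0, 0],
    [0, 0, 0],
    [0, 0, 0],
    [0, 0, 0],
    [0, 0, 0],
    [0, 0, 0],
    [0, 0, 0],
    [0, 0, 0],
    [0, 0, 0],
    [0, 0, 0],
    [0, 0, 0],
  ],
  delta_rot=[
    [0, 0, 0],
    [0, 0, 0],
    [0, 0, 0],
    [0, 0, 0],
    [0, 0, 0],
    [0, 0, 0],
    [0, 0, 0],
    [0, 0, 0],
    [0, 0, 0],
    [0, 0, 0],
    [0, 0, 0],
    [0, 0, 0],
  ],
  claw=[0.6, 0.6, 0.6, 0.6, 0.6, 0.6, 0.6, 0.6, 0.6, 0.6, 0.6, 0.6],
)

```text
time: 40.4
tool_pos: [0.4523, -0.3064, 0.2502]
tool_rot: [0.012, -0.015, -0.706, 0.708]
wrist_force: [-0.0, 0.6, 0.1]
gripper_width: 0.0338
```

Run:
```python
from h import *
c=eyes.capture("top"); print([h[0] for h in hooks(c)])
ok=True
for k in(1,2,3):
    p=hp(k)+.11*RY; b=bar(c,p[:2],zlo=.162,zhi=.19,rad=.045); print(k,b); ok&=len(b)>0 and abs(b[0][4]+2.75)<4
print([q[0] for q in caddies(c=c)[0]])
if ok: print(sign_off())
```

```text
[np.float64(-0.001), np.float64(0.1033), np.float64(0.2081), np.float64(0.313)]
1 [(117, array([554.7,  78. ]), array([70.6, 13.6]), 'caddy x angle', -2.4, 'z', np.float64(0.1745))]
2 [(115, array([559. , 186.4]), array([70.5, 14. ]), 'caddy x angle', -1.0, 'z', np.float64(0.1743))]
3 [(117, array([564.6, 284.4]), array([73.3, 13. ]), 'caddy x angle', -2.9, 'z', np.float64(0.1742))]
[array([281., 201.]), array([314., 205.]), array([348., 210.])]
the job is handed in; nothing more can be done
None
```

The job is handed in at about 40 s. The carrier sits in the hand-out notch with all three caddies hanging square and at rest, and the robot is clear.

- **Loading:** I pushed the empty carrier into the loading notch. Then I hung caddy3 (motor) on hook 1, caddy0 (gears) on hook 2 and caddy2 (wheels) on hook 3. Caddy1 did not show in any picture, so I took it as absent; a small patch close to the robot's base stayed behind the arm in every top picture I viewed.
- **Mended on the way:** caddy3 was found twisted about 38° on its hook while I was hanging caddy0. I regripped it and set it straight before going on. I don't know whether the scene's knock or my own move twisted it.
- **Hand-out:** I then pushed the carrier on 110 mm until it jumped ahead of the finger into the notch.
- **Last checks:** one second apart, the hooks had not moved (within 0.2 mm) and stand 110 mm beyond the loading position. The pointer is at the left index post. All three bar tops read 174–175 mm above the bench, where a hung caddy should be at 175 mm. The bars were aligned to within 2° of the rail.
- **Small disagreement:** the pointer at the loading notch measured 1.3 mm from its post, but the calibration is only good to about 2 mm. No check failed.
- **Bystanders:** I did not touch the controller or the tyre. They stood unmoved in the top view before the final push; I did not look at them again after it.

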